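# Hang the scoop back on the crowded trim-room rack

### The job

The large steel scoop has been left lying in the black tub. Lift it out and lay it down on the clear bench, letting go to change your grip on its handle; then hang it by its loop on the one empty hook of the leaning rack. Do not drop it or let it swing down, and do not knock the tools hanging beside it.

Things in the scene. Friction and masses are not known exactly. Their poses are not given: they have to be found in the camera images.
- scoop_grip (a point): Large stainless scoop, 198 mm long: open bowl, straight round handle (20 mm thick, 70 mm long), hanging loop at its end. Point on the handle axis, 28 mm from the bowl's back wall, 42 mm from the loop's start. +x along the handle to the loop, z out of the open side. Handle axis 26 mm above the flat underside it lies on. Starts lying in the tub, z up, loop roughly away from the robot (+x, within 45 deg).
- scoop_loop (a point): Middle of the scoop's hanging loop, 63.5 mm from scoop_grip along +x, same axes. An oval of 6 mm steel wire in the x-y plane (flat when the scoop lies down): opening about 28 mm wide (y) and 30 mm long (x); its outer end is 22.5 mm from this point along +x.
- scoop: The same scoop, 0.15 to 0.24 kg. Origin: middle of the bowl's flat underside, 70 mm from scoop_grip towards the bowl and 26 mm below the handle axis; same axes. Bowl 84 mm long, 64 wide, 38 high, of sheet steel, its back wall at x = 42 mm. Centre of mass at x = 30, z = 16 mm.
- tub: Black plastic tub, open above, fixed, 325 mm (x) by 265 mm (y) and 95 mm high, walls and floor 5 mm thick, rim standing out 20 mm at most. Origin: centre of its underside. It stands on one side of the robot, the rack on the other; the bench in front of the rack is clear.
- rack: Fixed steel rack facing the robot (front is -x), leaning back 18 deg: rails along y, 12 mm thick, the upper at x = 80, z = 280, the lower at x = 35, z = 134 mm; posts at y = +-185, 34 mm wide feet from x = -62 to 128 mm. Four hooks on the upper rail at y = -120, -40, 40, 120 mm; the empty one is a middle one. Hung tools reach forward to x = -25, down to z = 85 mm. Origin: on the bench, midway between the posts.
- hook_free: The one empty hook: 7 mm round steel rod, fixed, running from the rail forward and down to a crook, then up and forward. Origin on the upper rail's axis; axes as the rack's (front -x, z up). A hung tool rests with its loop on the hook and its underside on the lower rail, its x axis 18 deg off vertical (loop end away from the robot), its open side (z) to the front.
- hook_crook (a point): Lowest point of the empty hook (rod axis), 34 mm in front of the rail's axis and 10 mm below it; axes as the rack's. From here the rod rises to its rounded tip, 13 mm further forward and 19 mm higher (rod axis, 3.5 mm radius). With the scoop hung, scoop_loop is about 10 mm below and 4 mm in front of this point.
- small_scoop_grip (a point): Smaller steel scoop, bowl 66 mm long, 50 wide, 36 high. Hangs by its loop on another hook, leaning on the lower rail. Point on the handle axis, 86 mm from the loop's outer end; +x along the 20 mm handle to the loop, z out of the front. A bystander.
- scraper_grip (a point): Flat steel scraper, blade 80 by 58 mm. Hangs by its loop on another hook, leaning on the lower rail. Point on the handle axis, 86 mm from the loop's outer end; +x along the 20 mm handle to the loop, z out of the front. A bystander.
- brush_grip (a point): Bench brush with wooden handle, head 84 by 46 mm, white bristles to the rear. Hangs by its loop on another hook, leaning on the lower rail. Point on the handle axis, 86 mm from the loop's outer end; +x along the 20 mm handle to the loop, z out of the front. A bystander.
Things that resemble listed ones, but are neither listed nor needed, are in the scene too. What is shaped like the scoop but yellow is not meant.

How it is judged:
On the way:
1. the scoop lies on the bench outside the tub, let go and still (height (world z) of scoop_grip below 0.035 m and (x of scoop_grip in the frame of tub above 0.17 m or x of scoop_grip in the frame of tub below -0.17 m or y of scoop_grip in the frame of tub above 0.14 m or y of scoop_grip in the frame of tub below -0.14 m) and contact force between the fingers and scoop below 0.05 N and linear speed of scoop below 0.05 m/s), for 0.2 s.
At the end, for the whole second after the job is handed in: The scoop hangs still on the empty hook: its loop carries weight on that hook with the loop's middle within 30 mm of the crook and below the upper rail, its handle within 28 degrees of vertical, loop end up, and nothing holds it; the three neighbouring tools are each within 25 mm of where they hung (distance between scoop_loop and hook_crook below 0.03 m and height (world z) of scoop_loop below 0.28 m and contact force between scoop and hook_free above 0.3 N and angle between scoop's own x axis and vertical below 0.5 rad and contact force between the fingers and scoop below 0.05 N and linear speed of scoop below 0.05 m/s and distance of each of small_scoop_grip, scraper_grip, brush_grip from where it was at the start of the episode below 0.025 m); the robot touches nothing.
It fails at once if the small scoop is knocked: shifted more than 25 mm from where it hung (distance of small_scoop_grip from where it was at the start of the episode above 0.025 m).
It fails at once if the scraper is knocked: shifted more than 25 mm from where it hung (distance of scraper_grip from where it was at the start of the episode above 0.025 m).
It fails at once if the brush is knocked: shifted more than 25 mm from where it hung (distance of brush_grip from where it was at the start of the episode above 0.025 m).
It fails at once if the scoop is dropped or let swing: it moves faster than 0.7 m/s while the fingers do not hold it (contact force between the fingers and scoop below 0.05 N and linear speed of scoop above 0.7 m/s).
It also fails if it takes over 72 s, if anything falls off the work surface, if the arm or the gripper's body presses on something with over 40 N, if the wrist force passes 120 N, or if a joint passes its speed limit or range.

### The arm

A 6-joint arm with a two-finger parallel gripper is mounted at the origin on the work surface. World frame = base frame: x ahead of the robot, y to its left, z up, the work surface at z = 0. Lengths are in m, angles in rad, forces in N, time in s.
With the tool pointing down it reaches from about 0.425 to 0.95 m from the base axis. Payload 3.5 kg.
Tool frame: the origin (TCP) lies between the finger pads; the fingertips stand 14 mm ahead of it and the grasp point (between the pads) lies 5 mm behind it; z points along the fingers, y is the direction in which the jaws open and shut (so a half turn about z gives the same grasp; the last joint's range is limited). The gripper opens to 85 mm and grips with 20 to 120 N. Pads are 22 mm wide; open, the fingers measure 114 mm over their backs; the gripper's body (76 mm by 85 mm) begins 54 mm behind the grasp point. The pads swing forward as they close: fully open they stand 13 mm farther back than shut.
Start: joints at [1.027, 0.286, 1.577, -0, 1.279, -0.15], TCP at [0.259, 0.623, 0.21] pointing down, gripper open.
Joint ranges: [-2.77, 2.77], [-0.9, 2.22], [0.21, 2.48], [-1.53, 4.67], [0.24, 2.81], [-2.84, 2.84]. Speed limits (rad/s): [2.79, 2.79, 3.14, 3.14, 3.14, 3.14].

### API

Orientations are given as a unit quaternion [x, y, z, w].
In Python, from plant import ctrl gives the robot as it stands. The module is installed in compiled form; this text tells all that it offers.
- The arm moves only by the tool servo_tool, never from a script. Its argument "increments" is text: rows parted by semicolons, each of 7 numbers parted by spaces: the turn, a rotation vector about the tool's x, y, z in rad, then the shift along the tool's x, y, z in cm, then the finger opening in cm, from 0 to 8.54. In form: ax ay az dx dy dz claw; .... A call has 1 to 10 rows; each row is the pose to reach, as a shift and turn from the pose commanded when the call began, along the tool's axes at that moment; what a row does not reach only later rows make up. A row lasts 1/12 s, in which the tool goes at most 41.7 mm and 7.16 degrees, less where a joint would pass 70% of its speed; a pose out of reach is approached as far as the arm can. A call with a gripper value outside its range is refused whole. The fingers move at their own pace and stop on an object; "grip_force" is the grip in N (left out, the last holds). Time passes only in rows, so rows that repeat a pose let the fingers close. It gives the time, the measured TCP pose, the force and the opening at its end, in the units of the state.
- ctrl.get_state(): the state, without advancing time (a new reading comes with each control period).
- ctrl.read_camera(name): name is "scene" or "side" or "wrist"; returns (picture, depth): 480x640x3 uint8, red, green, blue; 480x640 float32, m along the optical axis (not along the pixel's ray), 0 where there is no reading.
- ctrl.camera_info(name): a dict with "camera_matrix" (3x3 intrinsics, pixels), "world_to_cam" (4x4, takes a point from world to camera coordinates). Camera axes: x right, y down, z forward; pixel columns grow to the right and rows downward; lengths in m; the calibration is good to about 2 mm. A picture is of the moment at which its call begins: read the wrist's pose just before it. camera_info takes no time and is no camera call; for the wrist camera it gives the pose at the moment of the call.
- ctrl.sign_off(): hands the job in, once; it reports no verdict.
The state is a dict: "time": time; "qpos": joint angles; "dq": joint speeds; "joint_efforts": joint torques, N m; "eef_pos": TCP position; "tcp_rot": TCP orientation; "contact_force": force on the tool from outside, world axes, zero at the start; "wrist_torque": the same for the moment, N m; "opening": opening from 0.0 (shut) to 1.0 (fully open).
Only numpy, scipy, OpenCV 4.12 (cv2) and the standard library are available. Lean on these libraries where they do the work, as an engineer would, in place of code of your own. Each camera call takes 0.05 s, during which the arm holds its last target.

## Working session

There is one attempt and no reset: what is moved stays moved. The work goes in short steps, Python scripts to look and compute and a tool call to move; the robot and the scene stay as the last step left them, time stands still between calls to the robot, and variables do not carry over. Pictures are saved under pics/ and viewed, and the job is handed in when it is done.

Besides the shell and the picture viewer there is one more tool, called as name(argument=value, ...), one argument or row to a line, values as JSON. servo_tool: Moves the arm, as the interface text tells. Its arguments: {"type":"object","properties":{"increments":{"type":"string"},"grip_force":{"type":"number"}},"required":["increments"]}

```bash
mkdir -p pics; python3 - <<'E'
from plant import ctrl
import cv2,numpy as np
np.set_printoptions(precision=4,suppress=True)
s=ctrl.get_state();print(s)
for n in ["scene","side","wrist"]:
    i=ctrl.camera_info(n);print(n,i["camera_matrix"],i["world_to_cam"])
    p,d=ctrl.read_camera(n)
    cv2.imwrite(f"pics/{n}0.png",p[...,::-1]);np.save(f"{n}0d.npy",d);np.save(f"{n}0p.npy",p)
E
```

```text
{'time': 0.0, 'qpos': array([ 1.027 ,  0.2872,  1.5782,  0.    ,  1.2786, -0.1501]), 'dq': array([ 0.0007, -0.0001,  0.0003, -0.0011, -0.0017,  0.0015]), 'joint_efforts': array([ -0.0009, -40.5965, -29.2627,  -0.0002,   0.0058,   0.    ]), 'eef_pos': array([0.2586, 0.6227, 0.2083]), 'tcp_rot': array([ 0.1956,  0.9807, -0.0011, -0.0004]), 'contact_force': array([-0.0675, -0.1207, -0.2184]), 'wrist_torque': array([0.0404, 0.0628, 0.0315]), 'opening': 0.9985993917144887}
scene [[598.3009   0.     325.9478]
 [  0.     598.3009 235.3584]
 [  0.       0.       1.    ]] [[ 0.1659  0.9861 -0.0139 -0.0165]
 [ 0.6808 -0.1247 -0.7218 -0.1486]
 [-0.7135  0.1103 -0.692   1.7749]
 [ 0.      0.      0.      1.    ]]
side [[443.1334   0.     313.6095]
 [  0.     443.1334 232.1741]
 [  0.       0.       1.    ]] [[ 0.9597 -0.2807  0.0098 -0.3882]
 [-0.1717 -0.614  -0.7704  0.1659]
 [ 0.2223  0.7377 -0.6374  1.2625]
 [ 0.      0.      0.      1.    ]]
wrist [[369.2227   0.     319.6177]
 [  0.     369.2227 248.9714]
 [  0.       0.       1.    ]] [[ 0.3837  0.9235 -0.002  -0.6732]
 [ 0.8865 -0.3678  0.2807 -0.0362]
 [ 0.2585 -0.1095 -0.9598  0.3792]
 [ 0.      0.      0.      1.    ]]
```

View pics/scene0.png

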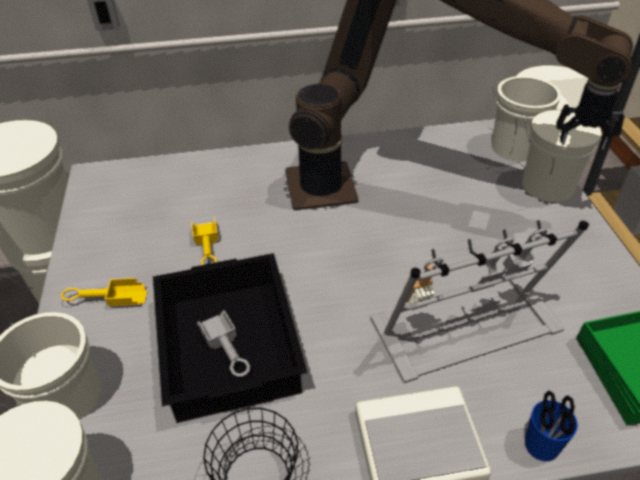

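View pics/side0.png

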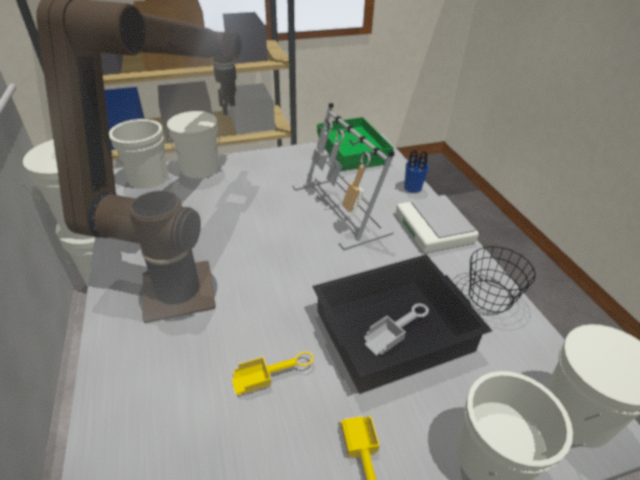

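View pics/wrist0.png

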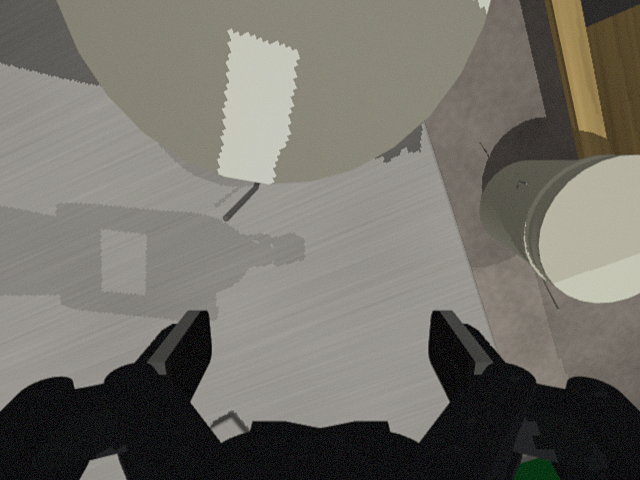

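```bash
python3 - <<'E'
import cv2
a=cv2.imread("pics/scene0.png");b=cv2.imread("pics/side0.png")
cv2.imwrite("pics/c1.png",cv2.resize(a[210:390,360:600],None,fx=3.3,fy=3.3,interpolation=cv2.INTER_CUBIC))
cv2.imwrite("pics/c2.png",cv2.resize(b[90:260,280:420],None,fx=3.5,fy=3.5,interpolation=cv2.INTER_CUBIC))
cv2.imwrite("pics/c3.png",cv2.resize(a[290:390,180:270],None,fx=6,fy=6,interpolation=cv2.INTER_CUBIC))
E
```

```text
(no output)
```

View pics/c1.png

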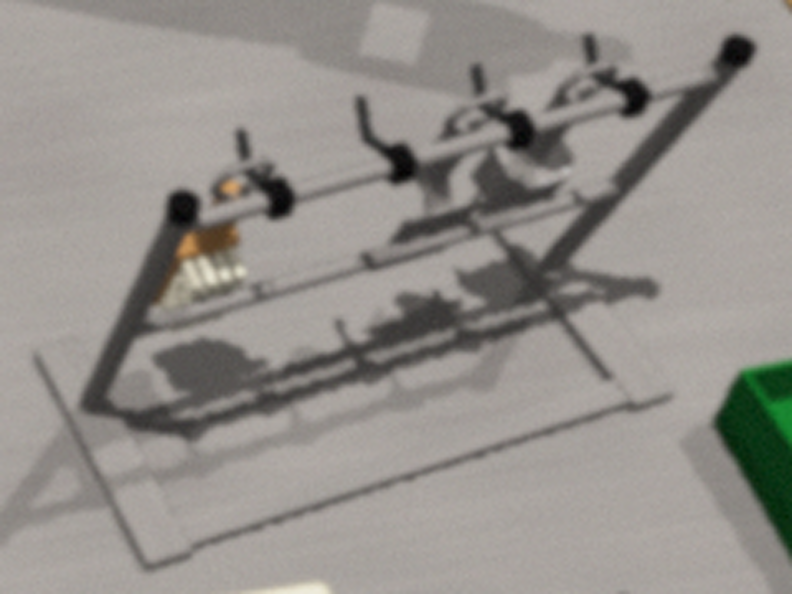

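View pics/c2.png

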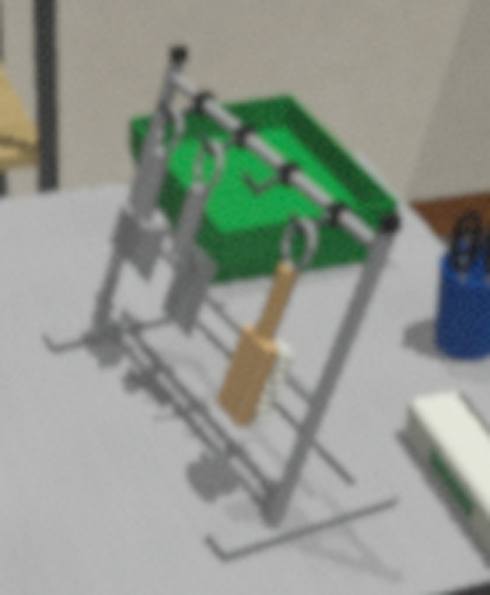

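View pics/c3.png

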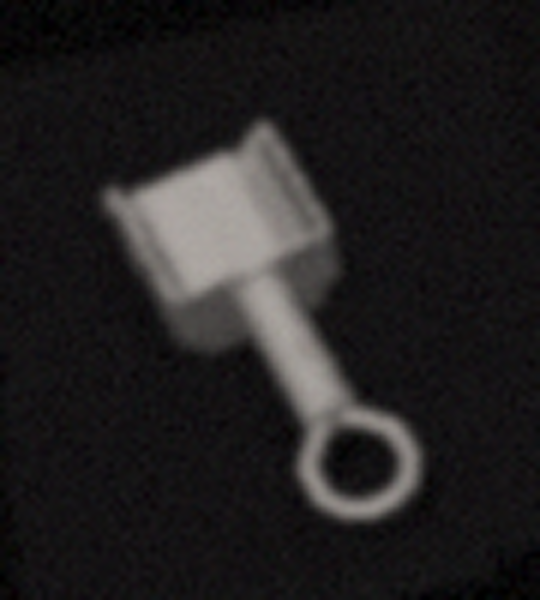

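```bash
cat > h.py <<'E'
import numpy as np,cv2
from scipy.spatial.transform import Rotation as R
np.set_printoptions(precision=4,suppress=True)
from plant import ctrl
def cam(n):
    i=ctrl.camera_info(n);return i["camera_matrix"],i["world_to_cam"]
def ray(n,u,v,c=None):
    K,T=c or cam(n);d=np.linalg.inv(K)@[u,v,1];Rm=T[:3,:3]
    return -Rm.T@T[:3,3],Rm.T@d
def plane(n,u,v,z,c=None):
    o,d=ray(n,u,v,c);return o+d*(z-o[2])/d[2]
def dep(n,u,v,z,c=None):
    o,d=ray(n,u,v,c);return o+d*z
def tri(a,b):
    (o1,d1),(o2,d2)=a,b
    t=np.linalg.lstsq(np.c_[d1,-d2],o2-o1,rcond=None)[0]
    p,q=o1+t[0]*d1,o2+t[1]*d2;return (p+q)/2,np.linalg.norm(p-q)
def proj(n,P,c=None):
    K,T=c or cam(n);q=T[:3,:3]@np.asarray(P)+T[:3,3];q=K@q;return q[:2]/q[2]
E
python3 - <<'E'
from h import *
A,_=[tri(ray("scene",415.5,272.7),ray("side",390.9,153.4)),0]
B,_=[tri(ray("scene",583.3,225.2),ray("side",330.9,105.1)),0]
print(A,B,np.linalg.norm(A[0]-B[0]))
# collars
for s,d in [((278,200),(352,222)),((402,162),(288,174)),((517,130),(245,135)),((632,97),(205,100))]:
    print(tri(ray("scene",360+s[0]/3.3,210+s[1]/3.3),ray("side",280+d[0]/3.5,90+d[1]/3.5)))
for n in("scene","side"):
    p=np.load(n+"0p.npy").astype(int);d=np.load(n+"0d.npy")
    u0,u1,v0,v1=(170,285,280,390) if n=="scene" else (350,450,290,365)
    m=np.zeros(p.shape[:2],bool);m[v0:v1,u0:u1]=p[v0:v1,u0:u1].min(2)>70
    k,l,st,ce=cv2.connectedComponentsWithStats(m.astype(np.uint8));j=1+st[1:,4].argmax();print(st[j])
    v,u=np.nonzero(l==j);K,T=cam(n)
    P=np.array([dep(n,a,b,d[b,a]) for a,b in zip(u,v) if d[b,a]>0]);print(n,len(P),P.min(0),P.max(0))
    np.save(n+"P.npy",P)
E
python3 -c "
import cv2
b=cv2.imread('pics/side0.png')
cv2.imwrite('pics/c4.png',cv2.resize(b[290:365,350:440],None,fx=8,fy=8,interpolation=cv2.INTER_CUBIC))"
```

```text
(array([0.6552, 0.0783, 0.3017]), np.float64(0.001867333390898988)) (array([0.5916, 0.4408, 0.3022]), np.float64(0.003025933122661292)) 0.36802561952634916
(array([0.6458, 0.1357, 0.278 ]), np.float64(0.01552340467573621))
(array([0.6239, 0.2215, 0.2779]), np.float64(0.0043942114464125765))
(array([0.6114, 0.298 , 0.2797]), np.float64(0.0021737698942004445))
(array([0.5986, 0.3761, 0.2809]), np.float64(0.0027725468442948336))
[ 198  311   52   66 1118]
scene 1116 [ 0.43   -0.3618 -0.0018] [ 0.6388 -0.2553  0.0467]
[ 364  302   66   54 1442]
side 1438 [ 0.4432 -0.3662 -0.0019] [ 0.6586 -0.2291  0.0463]
```

View pics/c4.png

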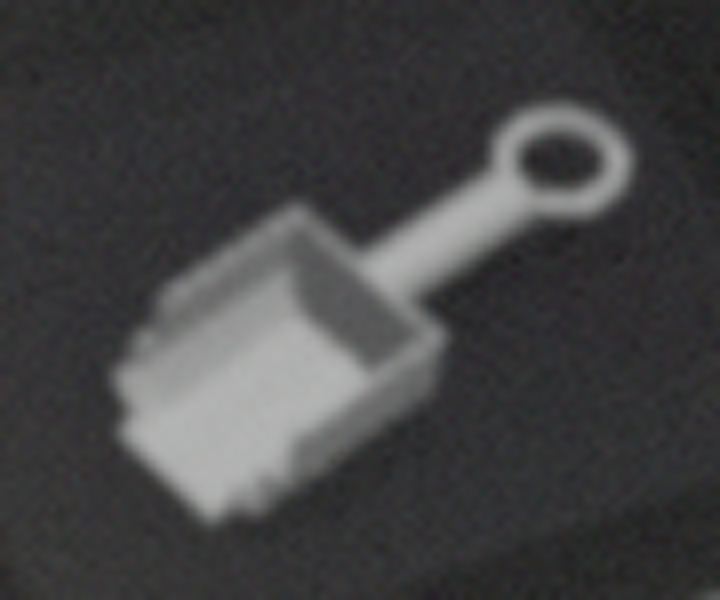

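```bash
python3 - <<'E'
from h import *
for z in (.029,.031):
  L=[plane("scene",240,367.2,z),plane("side",350+562/8,290+160/8,z)]
  # handle/bowl junction & handle middle
  M=[plane("scene",180+300/6,290+345/6,z),plane("side",350+448/8,290+235/8,z)]
  for l,m in zip(L,M): print(z,l,m,np.degrees(np.arctan2(*(l-m)[1::-1])))
print(tri(ray("scene",240,367.2),ray("side",350+562/8,290+160/8)))
for n in("scene","side"):
  P=np.load(n+"P.npy");
  m=P[:,:2].mean(0);U,S,V=np.linalg.svd(P[:,:2]-m,full_matrices=0);print(n,m,V[0],np.degrees(np.arctan2(V[0][1],V[0][0])),P[:,2].min())
# tub rim corners scene
d=np.load("scene0d.npy");p=np.load("scene0p.npy")
m=((p.max(2)<40)&(d>0)).astype(np.uint8);m[:240]=0;m[:,320:]=0;m[430:]=0
k,l,st,ce=cv2.connectedComponentsWithStats(m);j=1+st[1:,4].argmax();print(st[j])
v,u=np.nonzero(l==j);P=np.array([dep("scene",a,b,d[b,a],cam("scene")) for a,b in zip(u,v)])
Q=P[(P[:,2]>.088)&(P[:,2]<.105)];print(len(Q),Q.min(0),Q.max(0));r=cv2.minAreaRect(Q[:,:2].astype(np.float32));print(r,cv2.boxPoints(r),Q[:,2].mean())
E
```

```text
0.029 [ 0.6151 -0.2737  0.029 ] [ 0.5598 -0.2923  0.029 ] 18.57030505336451
0.029 [ 0.6188 -0.2761  0.029 ] [ 0.5685 -0.2947  0.029 ] 20.246876079079374
0.031 [ 0.6165 -0.2736  0.031 ] [ 0.5613 -0.2921  0.031 ] 18.570305053364553
0.031 [ 0.6177 -0.2776  0.031 ] [ 0.5675 -0.2961  0.031 ] 20.24687607907952
(array([ 0.6174, -0.2751,  0.0303]), np.float64(0.003870834544465569))
scene [ 0.5238 -0.3075] [0.9465 0.3227] 18.824474528795513 -0.0017923339200971444
side [ 0.5214 -0.3074] [-0.9244 -0.3814] -157.57712294515144 -0.001940603185391132
[  154   255   152   167 17812]Traceback (most recent call last):
  File "<stdin>", line 15, in <module>
  File "h.py", line 6, in cam
    i=ctrl.camera_info(n);return i["camera_matrix"],i["world_to_cam"]
ValueError: time passes only in moves, steps and waits
```

```bash
python3 - <<'E'
from h import *
d=np.load("scene0d.npy");p=np.load("scene0p.npy")
m=((p.max(2)<60)&(d>0)).astype(np.uint8);m[:240]=0;m[:,320:]=0;m[430:]=0
k,l,st,ce=cv2.connectedComponentsWithStats(m);j=1+st[1:,4].argmax();print(st[j])
c=cam("scene")
v,u=np.nonzero(l==j);P=np.array([dep("scene",a,b,d[b,a],c) for a,b in zip(u,v)])
Q=P[(P[:,2]>.088)&(P[:,2]<.105)];print(len(Q));r=cv2.minAreaRect(Q[:,:2].astype(np.float32));print(r,cv2.boxPoints(r),Q[:,2].mean())
E
```

```text
[  154   254   153   168 18287]
3885
((0.5334385633468628, -0.29578977823257446), (0.36600542068481445, 0.286851167678833), 5.018317699432373) [[ 0.3386 -0.1689]
 [ 0.3637 -0.4547]
 [ 0.7283 -0.4227]
 [ 0.7032 -0.1369]] 0.09336544014245343
```

servo_tool(
  increments="0 0 1.1 -21.7 -26 -4 8.5;0 0 1.1 -21.7 -26 -4 8.5;0 0 1.1 -21.7 -26 -4 8.5;0 0 1.1 -21.7 -26 -4 8.5;0 0 1.1 -21.7 -26 -4 8.5;0 0 1.1 -21.7 -26 -4 8.5;0 0 1.1 -21.7 -26 -4 8.5;0 0 1.1 -21.7 -26 -4 8.5;0 0 1.1 -21.7 -26 -4 8.5",
)

```text
time: 0.9
eef_pos: [0.361, 0.2958, 0.2505]
tcp_rot: [0.683, 0.73, 0.0, 0.001]
contact_force: [-0.4, 0.8, -0.1]
opening: 1.002
```

```bash
cat >> h.py <<'E'
import json,os
def st(log=True):
    s=ctrl.get_state()
    q=R.from_quat(s["tcp_rot"])
    print("t",round(s["time"],2),"p",s["eef_pos"],"q",s["qpos"],"op",round(s["opening"],3),"F",s["contact_force"])
    if log: open("log.txt","a").write(json.dumps([list(map(float,s[k])) for k in("qpos","eef_pos","tcp_rot")])+"\n")
    return s,s["eef_pos"],q
def to(P,Rt):
    "increments to reach world pose"
    s,p,q=st()
    d=q.inv().apply(np.asarray(P)-p)*100; r=(q.inv()*Rt).as_rotvec()
    print("rot",r,"shift cm",d,"rows",max(np.linalg.norm(d)/4.17,np.degrees(np.linalg.norm(r))/7.16))
def down(h):  # jaw heading deg, tool down
    a=np.radians(h);y=np.array([np.cos(a),np.sin(a),0]);z=np.array([0,0,-1.]);return R.from_matrix(np.c_[np.cross(y,z),y,z])
def tilt(h,e):  # tool z heading h(deg) horizontally, elevation -e(deg); jaw horizontal; tool x up side
    a=np.radians(h);e=np.radians(e);z=np.array([np.cos(a)*np.cos(e),np.sin(a)*np.cos(e),-np.sin(e)])
    y=np.array([np.sin(a),-np.cos(a),0]);return R.from_matrix(np.c_[np.cross(y,z),y,z])
E
python3 -c "
from h import *
to([.5,-.22,.25],down(-71))"
```

```text
t 0.9 p [0.361  0.2958 0.2505] q [ 0.4698 -0.2209  2.0228 -0.0023  1.3386  0.4037] op 1.002 F [-0.4007  0.8163 -0.0714]
rot [0.0028 0.0001 1.3058] shift cm [-52.3885  10.4317   0.1533] rows 12.809886614526764
```

servo_tool(
  increments="0 0 1.31 -52 10.5 0 8.5;0 0 1.31 -52 10.5 0 8.5;0 0 1.31 -52 10.5 0 8.5;0 0 1.31 -52 10.5 0 8.5;0 0 1.31 -52 10.5 0 8.5;0 0 1.31 -52 10.5 0 8.5;0 0 1.31 -52 10.5 0 8.5;0 0 1.31 -52 10.5 0 8.5;0 0 1.31 -52 10.5 0 8.5;0 0 1.31 -52 10.5 0 8.5",
)

```text
time: 1.73
eef_pos: [0.4731, -0.103, 0.2496]
tcp_rot: [0.981, 0.194, 0.0, -0.0]
contact_force: [1.3, 0.8, 0.0]
opening: 0.994
```

```bash
python3 -c "
from h import *
to([.557,-.296,.25],down(-71))"
```

```text
t 1.73 p [ 0.4731 -0.103   0.2496] q [-0.4244 -0.1764  1.9869  0.0002  1.3309  0.7553] op 0.994 F [1.3132 0.7993 0.0164]
rot [-0.     -0.0003  0.0595] shift cm [ 0.3983 21.0394 -0.0386] rows 5.0463421899344665
```

servo_tool(
  increments="0 0 0.06 0.4 21 0 8.5;0 0 0.06 0.4 21 0 8.5;0 0 0.06 0.4 21 0 8.5;0 0 0.06 0.4 21 0 8.5;0 0 0.06 0.4 21 0 8.5;0 0 0.06 0.4 21 0 8.5;0 0 0.06 0.4 21 0 8.5",
)

```text
time: 2.32
eef_pos: [0.5581, -0.2948, 0.2479]
tcp_rot: [0.986, 0.167, -0.001, -0.001]
contact_force: [0.4, 1.1, 0.5]
opening: 0.998
```

```bash
python3 -c "
from h import *
st()
K,T=cam('wrist');np.save('wT1.npy',T)
p,d=ctrl.read_camera('wrist');cv2.imwrite('pics/w1.png',p[...,::-1]);np.save('w1d.npy',d)
"
```

```text
t 2.32 p [ 0.5581 -0.2948  0.2479] q [-0.6466  0.1664  1.6487  0.0001  1.3295  0.5891] op 0.998 F [0.4351 1.1363 0.5498]
```

View pics/w1.png

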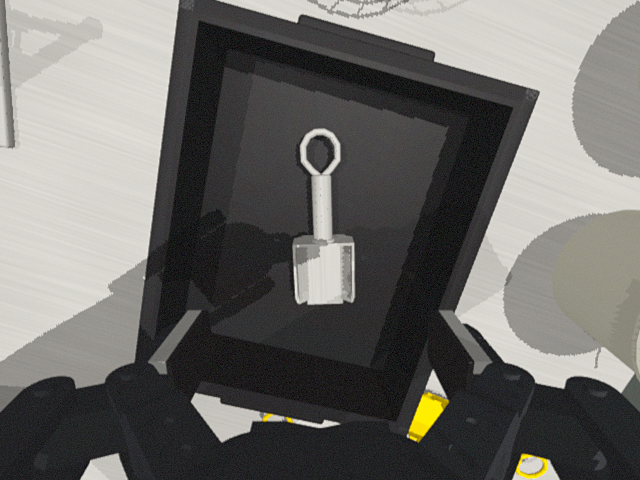

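```bash
python3 -c "
from h import *
c=(cam('wrist')[0],np.load('wT1.npy'))
L=plane('wrist',320,152,.031,c);
a=plane('wrist',321,182,.031,c);b=plane('wrist',323.5,234,.031,c)
print(L,a,b,a-b,np.degrees(np.arctan2((a-b)[1],(a-b)[0])),np.degrees(np.arctan2((L-b)[1],(L-b)[0])))
u=(L-b)/np.linalg.norm(L-b);G=L-u*.0635;print(G)
to([G[0],G[1],.10],down(-71))
"
```

```text
[ 0.6146 -0.2754  0.031 ] [ 0.587  -0.2861  0.031 ] [ 0.5362 -0.3066  0.031 ] [0.0508 0.0205 0.    ] 22.0358912909994 21.736489750141374
[ 0.5557 -0.2989  0.031 ]
t 2.37 p [ 0.5579 -0.2933  0.2485] q [-0.6449  0.1638  1.6505  0.0003  1.3298  0.5893] op 0.993 F [ 0.3177 -0.0099  0.3652]
rot [-0.0023  0.0012  0.0049] shift cm [-0.3797  0.4877 14.8444] rows 3.562903072045148
```

```bash
python3 -c "
from h import *
to([.5562,-.2985,.027],down(-68.5))
"
```

```text
t 2.37 p [ 0.5579 -0.2933  0.2485] q [-0.6449  0.1638  1.6505  0.0003  1.3298  0.5893] op 0.993 F [ 0.3177 -0.0099  0.3652]
rot [-0.0023  0.0011 -0.0387] shift cm [-0.307   0.484  22.1444] rows 5.312184024943397
```

servo_tool(
  increments="0 0 -0.04 -0.3 0.5 4 7;0 0 -0.04 -0.3 0.5 8 7;0 0 -0.04 -0.3 0.5 12 7;0 0 -0.04 -0.3 0.5 15.5 7;0 0 -0.04 -0.3 0.5 18.5 7;0 0 -0.04 -0.3 0.5 20.5 7;0 0 -0.04 -0.3 0.5 21.5 7;0 0 -0.04 -0.3 0.5 22.1 7;0 0 -0.04 -0.3 0.5 22.1 7",
)

```text
time: 3.12
eef_pos: [0.5569, -0.2976, 0.0286]
tcp_rot: [0.982, 0.188, -0.0, -0.0]
contact_force: [0.3, -0.1, -0.2]
opening: 0.821
```

```bash
python3 -c "
from h import *
st()
K,T=cam('wrist');np.save('wT2.npy',T)
p,d=ctrl.read_camera('wrist');cv2.imwrite('pics/w2.png',p[...,::-1])
"
```

```text
t 3.12 p [ 0.5569 -0.2976  0.0286] q [-0.6513  0.3937  1.7982  0.0001  0.9505  0.5407] op 0.821 F [ 0.2941 -0.0539 -0.1513]
```

View pics/w2.png

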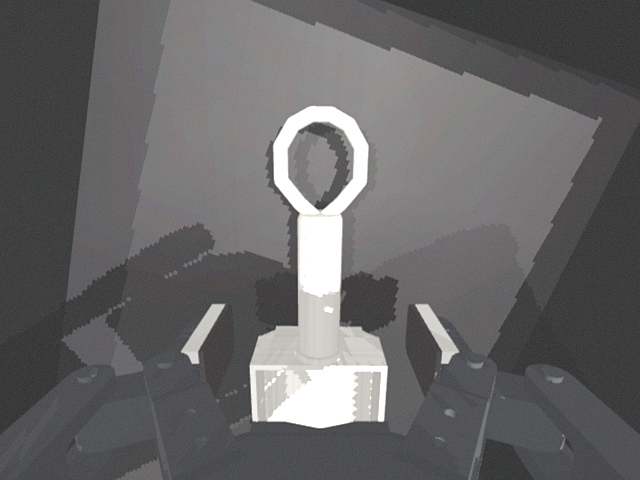

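servo_tool(
  increments="0 0 0 0 0 0.1 1.4;0 0 0 0 0 0.1 1.4;0 0 0 0 0 0.1 1.4;0 0 0 0 0 0.1 1.4;0 0 0 0 0 0.1 1.4;0 0 0 0 0 0.1 1.4;0 0 0 0 0 0.1 1.4;0 0 0 0 0 0.1 1.4",
  grip_force=90,
)

```text
time: 3.83
eef_pos: [0.5571, -0.2987, 0.0277]
tcp_rot: [0.982, 0.188, -0.0, -0.0]
contact_force: [0.5, -0.5, 0.1]
opening: 0.166
```

```bash
python3 -c "
from h import *
st()
"
```

```text
t 3.83 p [ 0.5571 -0.2987  0.0277] q [-0.6525  0.3958  1.7972  0.      0.9486  0.5406] op 0.166 F [ 0.49   -0.5125  0.0912]
```

```bash
python3 -c "
from h import *
st()
p,d=ctrl.read_camera('wrist');cv2.imwrite('pics/w3.png',p[...,::-1])
p,d=ctrl.read_camera('side');cv2.imwrite('pics/s3.png',cv2.resize(p[270:400,320:500,::-1],None,fx=4,fy=4))
"
```

```text
t 3.83 p [ 0.5571 -0.2987  0.0277] q [-0.6525  0.3958  1.7972  0.      0.9486  0.5406] op 0.166 F [ 0.49   -0.5125  0.0912]
```

View pics/w3.png

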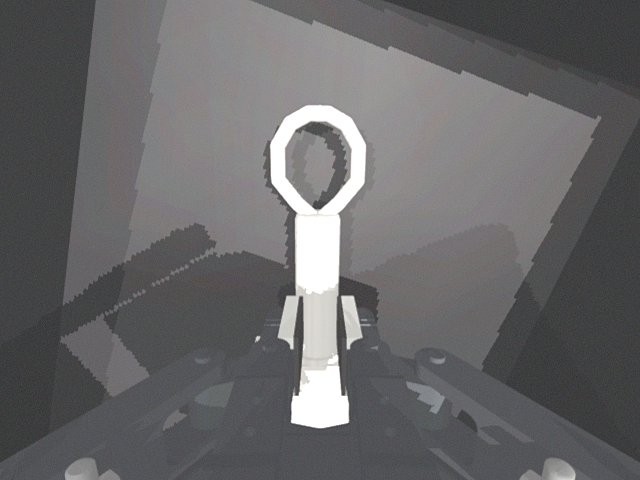

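View pics/s3.png

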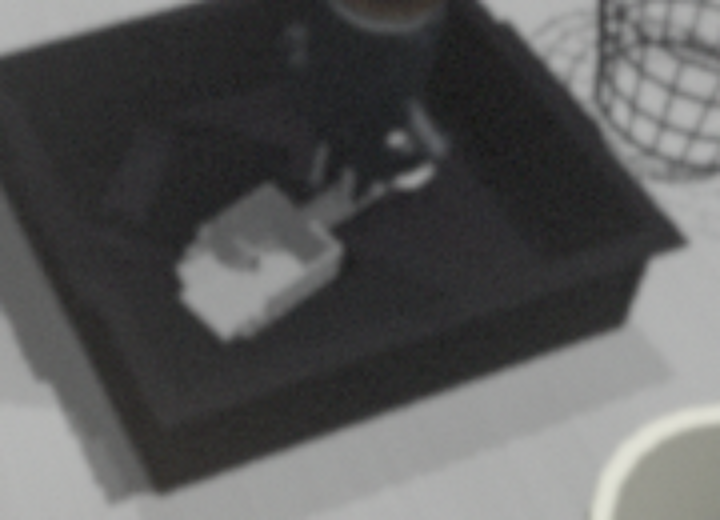

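servo_tool(
  increments="0 0 0 0 0 0 0;0 0 0 0 0 0 0;0 0 0 0 0 0 0;0 0 0 0 0 0 0",
  grip_force=90,
)

```text
time: 4.27
eef_pos: [0.5571, -0.2986, 0.0277]
tcp_rot: [0.982, 0.188, -0.0, -0.0]
contact_force: [0.3, 0.6, -0.2]
opening: -0.002
```

```bash
python3 -c "
from h import *
to([.5571,-.2987,.2],down(-68.5))
"
```

```text
t 4.27 p [ 0.5571 -0.2986  0.0277] q [-0.6524  0.3959  1.7972 -0.      0.9486  0.5406] op -0.002 F [ 0.2994  0.5551 -0.1966]
rot [-0.      0.      0.0026] shift cm [ -0.0027   0.0054 -17.2302] rows 4.131945971081169
```

```bash
python3 -c "
from h import *
c=cam('wrist');p,d=ctrl.read_camera('wrist');cv2.imwrite('pics/w4.png',cv2.resize(p[180:480,140:500,::-1],None,fx=2,fy=2))
np.save('w4d.npy',d)
for u,v in [(320,110),(320,230),(320,260),(320,300),(320,330),(290,320),(350,320),(320,350),(320,400)]: print(u,v,d[v,u],dep('wrist',u,v,d[v,u],c))
"
```

```text
320 110 0.14799446 [ 0.634  -0.2686  0.0343]
320 230 0.15520844 [ 0.5895 -0.2863  0.0408]
320 260 0.15946947 [ 0.5771 -0.2912  0.0403]
320 300 0.14565314 [ 0.5669 -0.2952  0.0578]
320 330 0.12155051 [ 0.5674 -0.295   0.0828]
290 320 0.13873239 [ 0.5587 -0.2864  0.0663]
350 320 0.1382571 [ 0.5672 -0.3072  0.0667]
320 350 0.11889828 [ 0.5628 -0.2968  0.087 ]
320 400 0.21754187 [ 0.4868 -0.3271  0.0081]
```

View pics/w4.png

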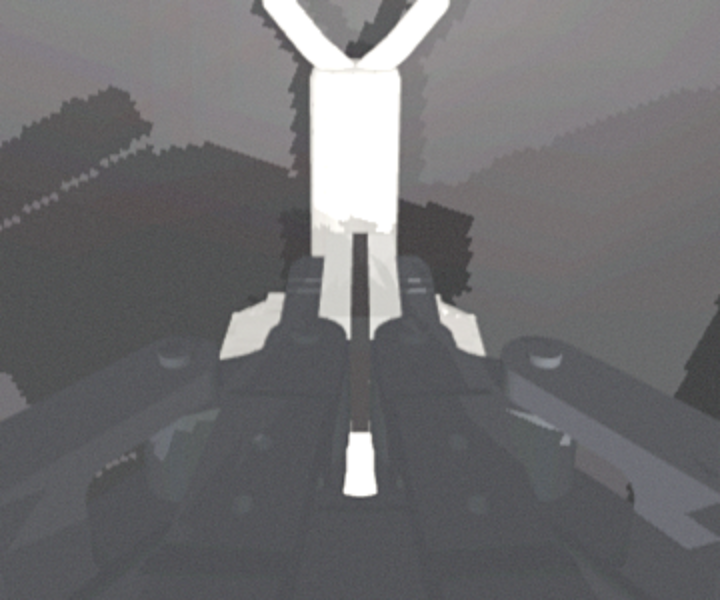

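```bash
python3 -c "
from h import *
c=cam('wrist');d=np.load('w4d.npy')
for u in (312,320,330,293,345):
  print(u,[(v,*np.round(dep('wrist',u,v,d[v,u],c),3)) for v in range(270,380,10)])
print(d[300:320,300:340:4])
s=ctrl.get_state();print(s['eef_pos'],-c[1][:3,:3].T@c[1][:3,3])
P,dd=ctrl.read_camera('scene');cv2.imwrite('pics/sc4.png',cv2.resize(P[250:410,150:310,::-1],None,fx=4,fy=4))
"
```

```text
312 [(270, np.float64(0.571), np.float64(-0.29), np.float64(0.04)), (280, np.float64(0.567), np.float64(-0.291), np.float64(0.041)), (290, np.float64(0.563), np.float64(-0.293), np.float64(0.04)), (300, np.float64(0.566), np.float64(-0.292), np.float64(0.059)), (310, np.float64(0.566), np.float64(-0.292), np.float64(0.068)), (320, np.float64(0.566), np.float64(-0.293), np.float64(0.075)), (330, np.float64(0.566), np.float64(-0.293), np.float64(0.082)), (340, np.float64(0.565), np.float64(-0.293), np.float64(0.087)), (350, np.float64(0.566), np.float64(-0.293), np.float64(0.094)), (360, np.float64(0.565), np.float64(-0.293), np.float64(0.098)), (370, np.float64(0.561), np.float64(-0.295), np.float64(0.096))]
320 [(270, np.float64(0.573), np.float64(-0.293), np.float64(0.04)), (280, np.float64(0.569), np.float64(-0.294), np.float64(0.041)), (290, np.float64(0.564), np.float64(-0.296), np.float64(0.041)), (300, np.float64(0.567), np.float64(-0.295), np.float64(0.058)), (310, np.float64(0.567), np.float64(-0.295), np.float64(0.067)), (320, np.float64(0.567), np.float64(-0.295), np.float6
[... 3300 characters left out ...]
0.1362 0.1367 0.1364 0.1367 0.1374 0.1349 0.1366 0.135  0.1366]
 [0.1445 0.1358 0.136  0.1357 0.137  0.135  0.1369 0.1361 0.1342 0.1359]
 [0.143  0.1351 0.1344 0.1338 0.1354 0.134  0.1351 0.135  0.1357 0.1341]
 [0.1421 0.1343 0.1323 0.1338 0.134  0.1338 0.1328 0.1338 0.133  0.1347]
 [0.1422 0.1328 0.1331 0.1344 0.1329 0.1327 0.1333 0.1326 0.1324 0.1339]
 [0.1392 0.1311 0.1313 0.1322 0.1319 0.1316 0.1321 0.1315 0.1319 0.1325]
 [0.1401 0.1317 0.132  0.1315 0.1316 0.1311 0.1312 0.1319 0.132  0.13  ]
 [0.1385 0.1301 0.1315 0.1321 0.1314 0.1294 0.1304 0.1313 0.1303 0.1316]
 [0.1393 0.1291 0.1305 0.1297 0.1308 0.1305 0.1304 0.1296 0.1296 0.1298]]
[ 0.5571 -0.2987  0.0277] [ 0.6228 -0.2729  0.192 ]
```

View pics/sc4.png

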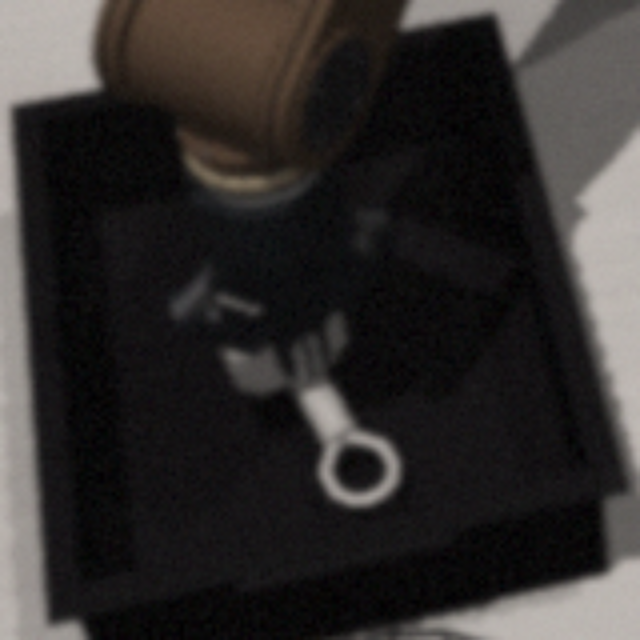

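servo_tool(
  increments="0 0 0 0 0 0 6;0 0 0 0 0 0 6;0 0 0 0 0 0 6;0 0 0 0 0 0 6;0 0 0 0 0 0 6",
)

```text
time: 4.78
eef_pos: [0.5571, -0.2987, 0.0277]
tcp_rot: [0.982, 0.188, 0.0, 0.0]
contact_force: [-0.3, 0.6, -0.9]
opening: 0.697
```

```bash
python3 -c "
from h import *
s,p,q=st();c=cam('wrist');P,d=ctrl.read_camera('wrist');cv2.imwrite('pics/w5.png',P[...,::-1])
v,u=np.mgrid[250:400,120:520];z=d[250:400,120:520]
o,_=ray('wrist',0,0,c);Ki=np.linalg.inv(c[0])
X=(np.stack([u,v,np.ones_like(u)],-1)@Ki.T*z[...,None])@c[1][:3,:3]+o
t=q.inv().apply((X-p).reshape(-1,3)).reshape(X.shape)
m=(np.abs(t[...,1])>.02)&(np.abs(t[...,1])<.055)&(np.abs(t[...,0])<.02)&(X[...,2]>.045)
print(m.sum(),t[m].min(0),t[m].max(0)); zz=np.sort(t[m][:,2]);print(zz[-30:])
"
```

```text
t 4.78 p [ 0.5571 -0.2987  0.0277] q [-0.6524  0.3958  1.7972  0.      0.9486  0.5406] op 0.697 F [-0.2865  0.5877 -0.9079]
14773 [-0.0121 -0.0549 -0.0971] [ 0.0176  0.055  -0.0262]
[-0.0272 -0.0272 -0.0272 -0.0271 -0.0271 -0.0271 -0.0271 -0.0271 -0.0271
 -0.027  -0.0268 -0.0268 -0.0268 -0.0268 -0.0267 -0.0267 -0.0267 -0.0267
 -0.0267 -0.0267 -0.0267 -0.0266 -0.0266 -0.0266 -0.0265 -0.0264 -0.0264
 -0.0263 -0.0262 -0.0262]
```

View pics/w5.png

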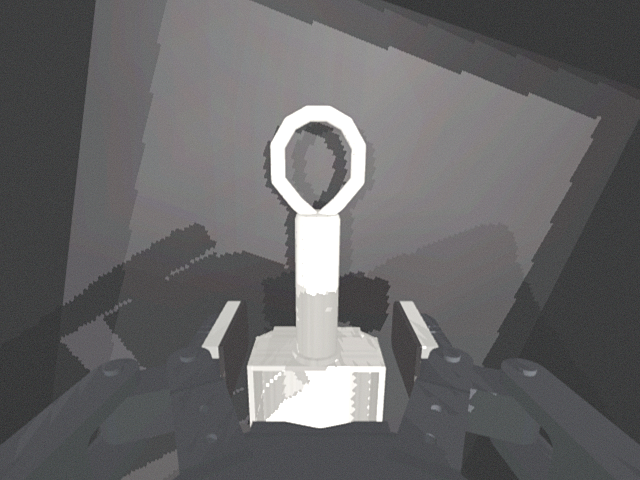

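servo_tool(
  increments="0 0 0 0 0 1 6;0 0 0 0 0 2 6;0 0 0 0 0 3 6;0 0 0 0 0 3.4 6;0 0 0 0 0 3.7 6;0 0 0 0 0 3.7 6",
)

```text
time: 5.33
eef_pos: [0.5563, -0.2981, -0.0108]
tcp_rot: [0.982, 0.188, -0.001, -0.001]
contact_force: [0.0, 0.9, -0.6]
opening: 0.703
```

servo_tool(
  increments="0 0 0 0 0 0 1;0 0 0 0 0 0 1;0 0 0 0 0 0 1;0 0 0 0 0 0 1;0 0 0 0 0 0 1;0 0 0 0 0 0 1",
  grip_force=90,
)

```text
time: 5.83
eef_pos: [0.5575, -0.2988, -0.0085]
tcp_rot: [0.982, 0.188, 0.0, 0.0]
contact_force: [0.3, 1.3, 3.8]
opening: 0.203
```

```bash
python3 -c "
from h import *
s,p,q=st();P,d=ctrl.read_camera('wrist');cv2.imwrite('pics/w6.png',P[...,::-1])
"
```

```text
t 5.83 p [ 0.5575 -0.2988 -0.0085] q [-0.6523  0.45    1.8027  0.0002  0.8881  0.5407] op 0.203 F [0.2771 1.292  3.7747]
```

View pics/w6.png

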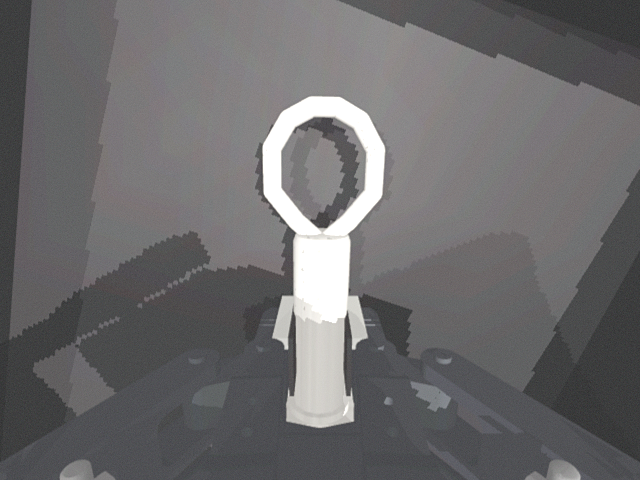

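servo_tool(
  increments="0 0 0 0 0 0 1;0 0 0 0 0 0 1;0 0 0 0 0 -0.5 1;0 0 0 0 0 -1 1;0 0 0 0 0 -2 1;0 0 0 0 0 -3 1",
)

```text
time: 6.38
eef_pos: [0.5564, -0.2983, 0.0206]
tcp_rot: [0.982, 0.188, -0.001, -0.001]
contact_force: [-1.3, -0.7, -2.0]
opening: 0.204
```

```bash
python3 -c "
from h import *
s,p,q=st();c=cam('wrist');P,d=ctrl.read_camera('wrist');cv2.imwrite('pics/w7.png',P[...,::-1])
for u,v in [(320,105),(320,260),(320,290)]: print(q.inv().apply(dep('wrist',u,v,d[v,u],c)-p),dep('wrist',u,v,d[v,u],c))
"
```

```text
t 6.38 p [ 0.5564 -0.2983  0.0206] q [-0.6526  0.4056  1.7996 -0.0002  0.9382  0.5405] op 0.204 F [-1.3088 -0.6993 -2.0107]
[ 0.0812  0.0004 -0.0438] [ 0.6321 -0.2688  0.0642]
[ 0.0332  0.0004 -0.0494] [ 0.5875 -0.2865  0.0699]
[ 0.0225  0.0004 -0.0489] [ 0.5775 -0.2905  0.0695]
```

View pics/w7.png

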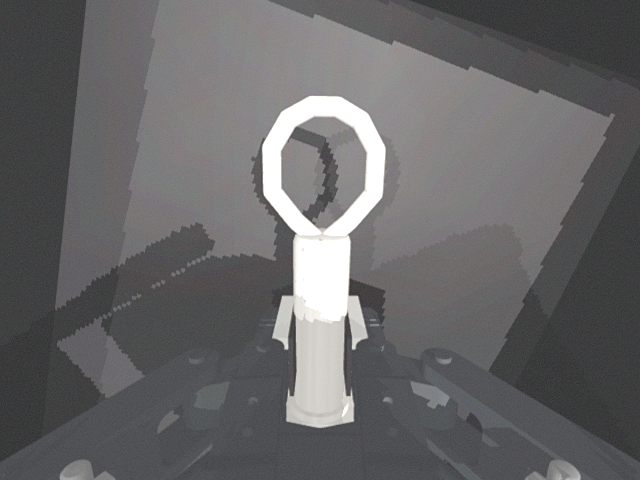

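```bash
python3 -c "
from h import *
D=[json.loads(l) for l in open('log.txt')]
D.append([[1.027,.2872,1.5782,0,1.2786,-.1501],[.2586,.6227,.2083],[0,0,0,1]])
A=[];b=[]
for q,p,_ in D:
  print(np.arctan2(p[1],p[0])-q[0], np.sin(np.arctan2(p[1],p[0])-q[0])*np.hypot(p[0],p[1]))
  r=np.sqrt(p[0]**2+p[1]**2-.01);s=q[1]+q[2]
  A+=[[np.sin(q[1]),np.sin(s),0],[np.cos(q[1]),np.cos(s),1]];b+=[r,p[2]]
x=np.linalg.lstsq(np.array(A),np.array(b),rcond=None);print(x, np.array(A)@x[0]-b)
"
```

```text
0.21656040880006433 0.10028330603448611
0.21005063809859228 0.10096124902010985
0.16057911133335723 0.10092144259525752
0.16089854572225354 0.10097954774503357
0.16089854572225354 0.10097954774503357
0.16050914368698832 0.10091668358357755
0.16031709706296787 0.10090008182165502
0.16031709706296787 0.10090008182165502
0.16030821260250594 0.1008964532516946
0.16031074362576764 0.10090060066749787
0.1602851944885771 0.10094998498684711
0.16045517259982933 0.10086417707728022
0.15018028127991356 0.10088064489841675
(array([ 0.4267,  0.5668, -0.0358]), array([0.0001]), np.int32(3), array([5.2607, 3.3198, 0.5506])) [ 0.0024  0.0003  0.002   0.0001 -0.0026  0.0001 -0.0027  0.0001 -0.0027
  0.0001  0.0012 -0.0002  0.001  -0.0002  0.001  -0.0002  0.001  -0.0002
  0.001  -0.0002  0.0011 -0.0003  0.0016 -0.0002 -0.0035  0.0006]
```

servo_tool(
  increments="0 0 0 0 0 -3 1;0 0 0 0 0 -6 1;0 0 0 0 0 -9 1;0 0 0 0 0 -12 1;0 0 0 0 0 -14 1;0 0 0 0 0 -15 1",
)

```text
time: 6.93
eef_pos: [0.5587, -0.3, 0.1758]
tcp_rot: [0.982, 0.188, 0.003, 0.003]
contact_force: [0.2, -0.6, -1.2]
opening: 0.204
```

```bash
python3 -c "
from h import *
to([.56,-.065,.12],down(-90))
"
```

```text
t 6.93 p [ 0.5587 -0.3     0.1758] q [-0.6524  0.2219  1.7179 -0.0001  1.1941  0.5405] op 0.204 F [ 0.2491 -0.5564 -1.2421]
rot [ 0.0058 -0.0051  0.3778] shift cm [  8.7632 -21.8286   5.4729] rows 5.791430857833321
```

servo_tool(
  increments="0 0 0.03 0.6 -1.5 0 1;0 0 0.08 1.7 -4.2 0 1;0 0 0.13 2.8 -7 0 1;0 0 0.18 4 -10 0 1;0 0 0.23 5.2 -13 0 1;0 0 0.28 6.4 -16 0 1;0 0 0.32 7.4 -18.5 0 1;0 0 0.35 8.2 -20.3 0 1;0 0 0.37 8.6 -21.4 0 1;0 0 0.38 8.8 -21.8 0 1",
)

```text
time: 7.77
eef_pos: [0.5577, -0.0615, 0.1699]
tcp_rot: [1.0, -0.0, -0.001, -0.0]
contact_force: [-0.3, 0.1, -2.6]
opening: 0.204
```

```bash
python3 -c "
from h import *
to([.56,-.065,-.011],down(-90))
for n in ('scene','side'):
  P,d=ctrl.read_camera(n);cv2.imwrite('pics/%s8.png'%n,P[...,::-1])
"
```

```text
t 7.77 p [ 0.5577 -0.0615  0.1699] q [-0.2907  0.0741  1.8955  0.0003  1.1735  1.2805] op 0.204 F [-0.2743  0.1496 -2.5959]
rot [-0.0007  0.0013 -0.0006] shift cm [ 0.2506  0.3641 18.0912] rows 4.339708083215622
```

View pics/scene8.png

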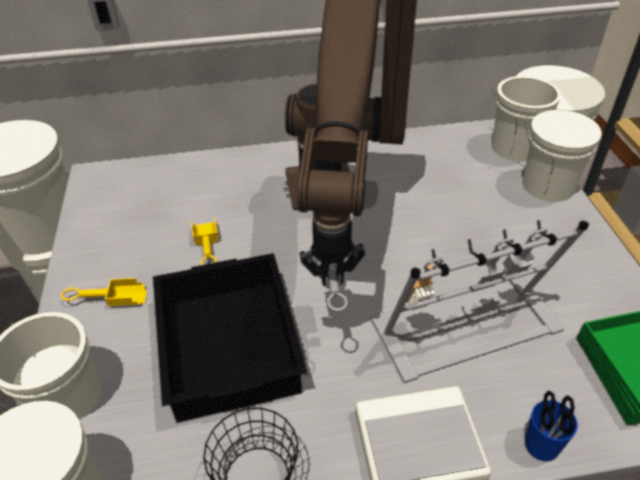

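View pics/side8.png

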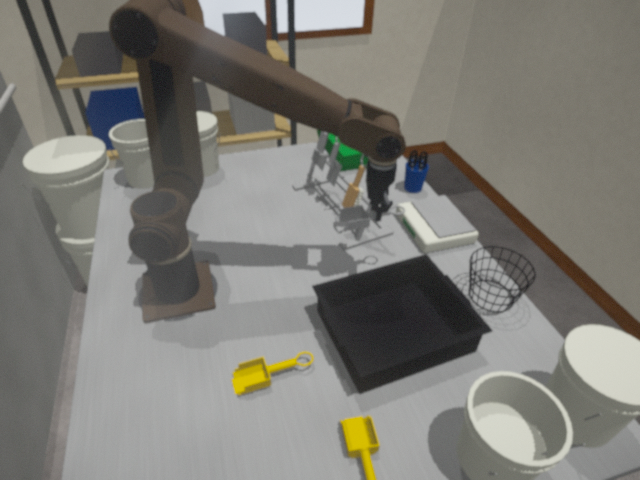

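servo_tool(
  increments="0 0 0 0.2 0.3 2 1;0 0 0 0.2 0.3 5 1;0 0 0 0.2 0.3 8.5 1;0 0 0 0.2 0.3 12 1;0 0 0 0.2 0.3 14.5 1;0 0 0 0.2 0.3 16.5 1;0 0 0 0.2 0.3 17.3 1;0 0 0 0.2 0.3 17.6 1;0 0 0 0.2 0.3 17.8 1;0 0 0 0.2 0.3 17.8 1",
)

```text
time: 8.7
eef_pos: [0.5616, -0.0674, -0.0062]
tcp_rot: [1.0, -0.001, 0.001, 0.0]
contact_force: [0.7, 0.3, -1.7]
opening: 0.202
```

servo_tool(
  increments="0 0 0 0 0 0.15 1;0 0 0 0 0 0.3 1;0 0 0 0 0 0.3 1",
)

```text
time: 8.95
eef_pos: [0.5611, -0.0667, -0.0094]
tcp_rot: [1.0, -0.001, 0.001, 0.0]
contact_force: [-0.6, 0.6, -1.8]
opening: 0.207
```

servo_tool(
  increments="0 0 0 0 0 0.1 1;0 0 0 0 0 0.2 1;0 0 0 0 0 0.2 1",
)

```text
time: 9.2
eef_pos: [0.5604, -0.0665, -0.0123]
tcp_rot: [1.0, -0.001, -0.0, 0.0]
contact_force: [-0.0, -0.2, -0.9]
opening: 0.207
```

servo_tool(
  increments="0 0 0 0 0 0.1 1;0 0 0 0 0 0.15 1;0 0 0 0 0 0.15 1",
)

```text
time: 9.45
eef_pos: [0.5607, -0.0666, -0.0134]
tcp_rot: [1.0, -0.001, 0.0, -0.0]
contact_force: [-0.6, 0.4, 1.7]
opening: 0.203
```

servo_tool(
  increments="0 0 0 0 0 0 2.6;0 0 0 0 0 0 3.5;0 0 0 0 0 0 5;0 0 0 0 0 0 6;0 0 0 0 0 0 6;0 0 0 0 0 0 6",
)

```text
time: 9.95
eef_pos: [0.5605, -0.0666, -0.0138]
tcp_rot: [1.0, -0.001, 0.0, 0.0]
contact_force: [0.1, 0.3, 0.4]
opening: 0.702
```

servo_tool(
  increments="0 0 0 0 0 -2 6;0 0 0 0 0 -4 6;0 0 0 0 0 -6 6;0 0 0 0 0 -8 6;0 0 0 0 0 -10 6;0 0 0 0 0 -12 6",
)

```text
time: 10.45
eef_pos: [0.5603, -0.0665, 0.1071]
tcp_rot: [1.0, -0.001, -0.0, -0.0]
contact_force: [-0.5, -0.8, -0.1]
opening: 0.702
```

```bash
python3 -c "
from h import *
s,p,q=st();c=cam('wrist');np.save('wT9.npy',c[1]);P,d=ctrl.read_camera('wrist');cv2.imwrite('pics/w9.png',P[...,::-1]);np.save('w9d.npy',d)
"
```

```text
t 10.45 p [ 0.5603 -0.0665  0.1071] q [-0.298   0.1523  1.934   0.      1.0555  1.275 ] op 0.702 F [-0.547  -0.8085 -0.0545]
```

View pics/w9.png

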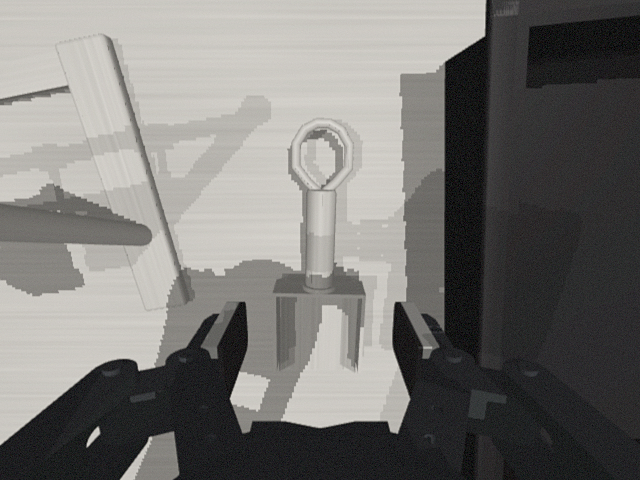

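```bash
cat >> h.py <<'E'
E
python3 -c "
from h import *
c=(cam('wrist')[0],np.load('wT9.npy'))
L=plane('wrist',321.5,156,.026,c);a=plane('wrist',321.5,195,.026,c);b=plane('wrist',320,275,.026,c)
print(L,a,b);u=(L-b)/np.linalg.norm(L-b);G=L-.0635*u;print(G,np.degrees(np.arctan2(u[1],u[0])))
d=np.load('w9d.npy');print([dep('wrist',x,y,d[y,x],c) for x,y in [(321,215),(321,250),(321,124),(100,150)]])
Rt=tilt(0,122);z=Rt.as_matrix()[:,2]
to(G-.04*z,Rt)
to(G+.04*z,Rt)
"
```

```text
[ 0.6218 -0.0684  0.026 ] [ 0.5967 -0.0684  0.026 ] [ 0.5402 -0.0673  0.026 ]
[ 0.5583 -0.0676  0.026 ] -0.7891585462575978
[array([ 0.5851, -0.068 ,  0.036 ]), array([ 0.5612, -0.068 ,  0.035 ]), array([ 0.6413, -0.0681,  0.0286]), array([0.6256, 0.0814, 0.0127])]
t 10.5 p [ 0.5632 -0.0673  0.112 ] q [-0.2977  0.1481  1.9289  0.      1.0568  1.275 ] op 0.701 F [2.9794 0.3823 3.052 ]
rot [ 0.0017 -0.566  -0.0026] shift cm [1.5873 0.0113 5.2169] rows 4.529083726672602
t 10.5 p [ 0.5632 -0.0673  0.112 ] q [-0.2977  0.1481  1.9289  0.      1.0568  1.275 ] op 0.701 F [2.9794 0.3823 3.052 ]
rot [ 0.0017 -0.566  -0.0026] shift cm [-2.7026  0.0043 11.9695] rows 4.529083726672602
```

servo_tool(
  increments="0 -0.1 0 1.6 0 1 6;0 -0.2 0 1.6 0 2 6;0 -0.3 0 1.6 0 3 6;0 -0.4 0 1.6 0 4 6;0 -0.5 0 1.6 0 5 6;0 -0.56 0 1.6 0 5 6;0 -0.56 0 1.6 0 5 6;0 -0.56 0 1.6 0 5 6",
)

```text
time: 11.17
eef_pos: [0.5763, -0.0665, 0.0548]
tcp_rot: [0.961, -0.001, -0.277, -0.0]
contact_force: [-0.4, -0.3, -0.4]
opening: 0.697
```

```bash
python3 -c "
from h import *
s,p,q=st();c=cam('wrist');np.save('wT10.npy',c[1]);P,d=ctrl.read_camera('wrist');cv2.imwrite('pics/w10.png',P[...,::-1]);np.save('w10d.npy',d)
"
```

```text
t 11.17 p [ 0.5763 -0.0665  0.0548] q [-0.2325  0.5855  1.5531 -0.1214  1.5518  1.3767] op 0.697 F [-0.3994 -0.3274 -0.3966]
```

View pics/w10.png

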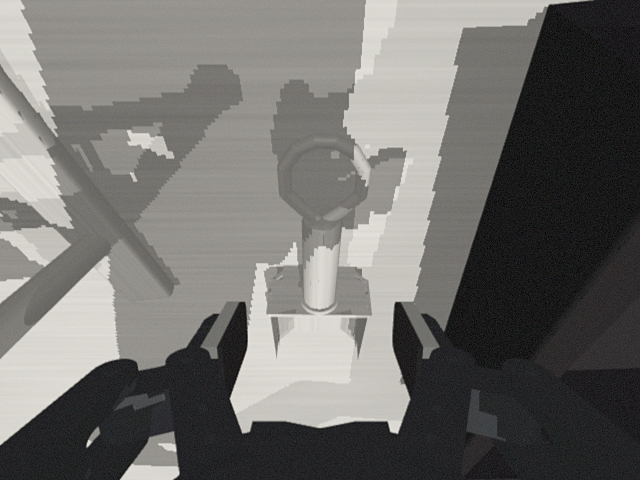

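```bash
python3 -c "
from h import *
s,p,q=st();c=(cam('wrist')[0],np.load('wT10.npy'));d=np.load('w10d.npy')
for u,v in [(322,230),(321,260),(320,290)]:
  X=dep('wrist',u,v,d[v,u],c);print(X,q.inv().apply(X-p))
G=np.array([.5583,-.0676,.026]);print('grip in tool',q.inv().apply(G-p))
v,u=np.mgrid[250:400,120:520];z=d[250:400,120:520];o,_=ray('wrist',0,0,c);Ki=np.linalg.inv(c[0])
X=(np.stack([u,v,np.ones_like(u)],-1)@Ki.T*z[...,None])@c[1][:3,:3]+o
t=q.inv().apply((X-p).reshape(-1,3)).reshape(X.shape)
m=(np.abs(t[...,1])>.02)&(np.abs(t[...,1])<.055)&(np.abs(t[...,0])<.02)&(z<.17)
zz=np.sort(t[m][:,2]);print(zz[-5:])
"
```

```text
t 11.22 p [ 0.5764 -0.0666  0.0559] q [-0.2326  0.5834  1.5537 -0.1214  1.5518  1.3767] op 0.704 F [ 1.0335 -0.1638 -0.4456]
[ 0.6013 -0.0682  0.0358] [0.0317 0.0015 0.0038]
[ 0.5796 -0.0677  0.0358] [0.0133 0.0011 0.0153]
[ 0.5534 -0.0672  0.0358] [-0.0089  0.0007  0.0292]
grip in tool [0.0005 0.0011 0.0349]
[-0.0252 -0.0252 -0.025  -0.0248 -0.0244]
```

servo_tool(
  increments="0 0 0 0.05 0.1 2 6;0 0 0 0.05 0.1 4 6;0 0 0 0.05 0.1 5.5 6;0 0 0 0.05 0.1 6.4 6;0 0 0 0.05 0.1 6.9 6;0 0 0 0.05 0.1 7.1 6;0 0 0 0.05 0.1 7.1 6",
)

```text
time: 11.8
eef_pos: [0.5395, -0.0677, -0.0035]
tcp_rot: [0.961, -0.001, -0.276, -0.0]
contact_force: [-0.9, 0.8, -0.9]
opening: 0.701
```

servo_tool(
  increments="0 0 0 0 0 0 3.5;0 0 0 0 0 0 2.6;0 0 0 0 0 0 1;0 0 0 0 0 0 1;0 0 0 0 0 0 1;0 0 0 0 0 0 1;0 0 0 0 0 0 1;0 0 0 0 0 0 1",
  grip_force=110,
)

```text
time: 12.47
eef_pos: [0.5401, -0.0675, -0.0033]
tcp_rot: [0.961, -0.001, -0.275, -0.0]
contact_force: [2.8, 0.6, 5.0]
opening: 0.192
```

```bash
python3 -c "
from h import *
s,p,q=st();c=cam('wrist');np.save('wT11.npy',c[1]);P,d=ctrl.read_camera('wrist');cv2.imwrite('pics/w11.png',P[...,::-1]);np.save('w11d.npy',d)
"
```

```text
t 12.47 p [ 0.5401 -0.0675 -0.0033] q [-0.2463  0.6004  1.6582 -0.1297  1.4289  1.3812] op 0.192 F [2.7895 0.5529 5.0083]
```

View pics/w11.png

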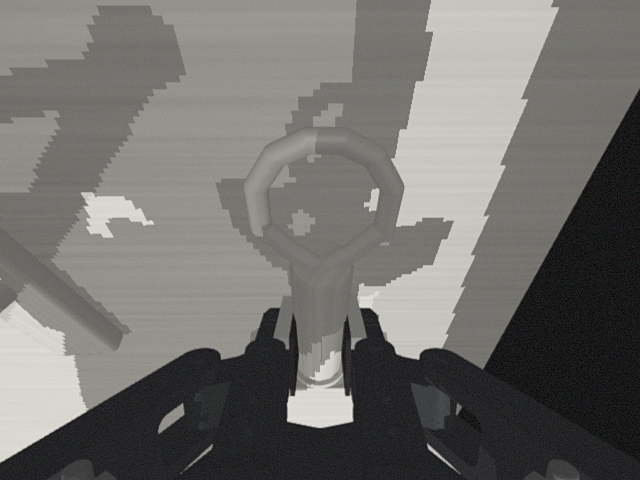

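servo_tool(
  increments="0 0 0 -0.3 0 -0.4 1;0 0 0 -0.8 0 -1.3 1;0 0 0 -1.6 0 -2.5 1;0 0 0 -2.7 0 -4.2 1;0 0 0 -4 0 -6.3 1;0 0 0 -5.3 0 -8.5 1;0 0 0 -6.6 0 -10.6 1;0 0 0 -7.4 0 -11.9 1;0 0 0 -7.9 0 -12.7 1;0 0 0 -7.9 0 -12.7 1",
)

```text
time: 13.35
eef_pos: [0.5408, -0.0679, 0.1478]
tcp_rot: [0.962, -0.001, -0.274, 0.0]
contact_force: [0.0, 0.5, -2.9]
opening: 0.195
```

```bash
python3 -c "
from h import *
s,p,q=st();c=cam('wrist');np.save('wT12.npy',c[1]);P,d=ctrl.read_camera('wrist');cv2.imwrite('pics/w12.png',P[...,::-1]);np.save('w12d.npy',d)
for u,v in [(322,290),(321,320),(320,350)]:
  X=dep('wrist',u,v,d[v,u],c);print(X,q.inv().apply(X-p))
Gz=-.036
Rt=tilt(5,50)
G=np.array([.53,-.02,.28]);to(G-Rt.apply([0,0,Gz]),Rt)
"
```

```text
t 13.35 p [ 0.5408 -0.0679  0.1478] q [-0.2463  0.404   1.6209 -0.1294  1.658   1.3515] op 0.195 F [ 0.0326  0.5148 -2.8505]
[ 0.5985 -0.0692  0.1863] [ 0.0287  0.0013 -0.0631]
[ 0.5825 -0.0689  0.1868] [ 0.0149  0.001  -0.055 ]
[ 0.5614 -0.0685  0.1868] [-0.003   0.0007 -0.0439]
t 13.4 p [ 0.54   -0.0676  0.146 ] q [-0.2464  0.4059  1.6227 -0.1292  1.6568  1.3516] op 0.196 F [-0.4703 -0.3936 -3.4232]
rot [ 0.0072  1.2553 -0.0954] shift cm [-4.5407 -4.9636 -9.7158] rows 10.074532110231669
```

View pics/w12.png

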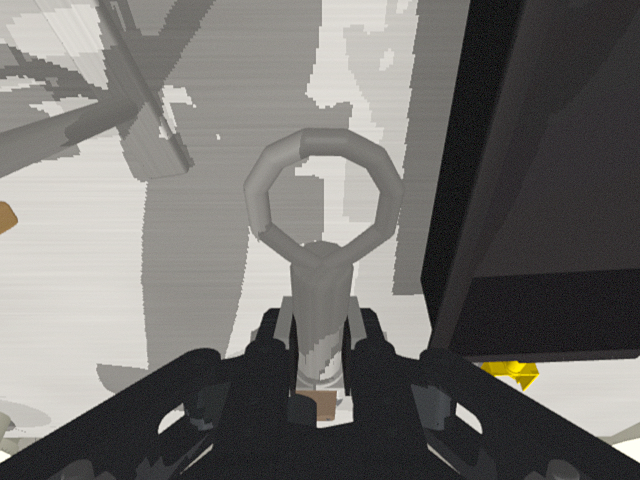

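servo_tool(
  increments="0 0.05 0 -0.3 -0.3 -0.7 1;0 0.15 -0.01 -0.8 -0.8 -1.6 1;0 0.26 -0.02 -1.3 -1.4 -2.8 1;0 0.37 -0.03 -1.8 -2 -4 1;0 0.48 -0.04 -2.2 -2.5 -5 1;0 0.59 -0.05 -2.6 -3 -6 1;0 0.7 -0.06 -3 -3.4 -6.8 1;0 0.81 -0.07 -3.4 -3.8 -7.5 1;0 0.91 -0.08 -3.8 -4.2 -8.2 1;0 1 -0.09 -4.1 -4.5 -8.8 1",
)

```text
time: 14.23
eef_pos: [0.5502, -0.0219, 0.2397]
tcp_rot: [0.975, 0.041, 0.218, -0.012]
contact_force: [0.8, 0.7, -2.1]
opening: 0.194
```

```bash
python3 -c "
from h import *
Rt=tilt(10,50)
G=np.array([.50,.0,.29]);to(G-Rt.apply([0,0,-.0345]),Rt)
for n in ('scene','side'):
  P,d=ctrl.read_camera(n);cv2.imwrite('pics/%s13.png'%n,P[...,::-1])
"
```

```text
t 14.23 p [ 0.5502 -0.0219  0.2397] q [-0.3094 -0.2707  2.1298  0.22    0.8855  1.0728] op 0.194 F [ 0.843   0.7404 -2.0908]
rot [ 0.0435  0.2567 -0.0792] shift cm [-1.3467 -2.8212 -3.2596] rows 2.178037195700053
```

View pics/side13.png

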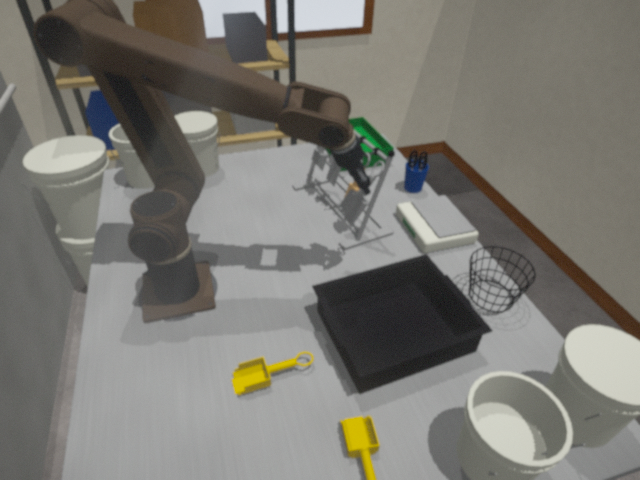

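```bash
python3 -c "
from h import *
Rt=tilt(10,50)
G=np.array([.46,.03,.29]);to(G-Rt.apply([0,0,-.0345]),Rt)
"
```

```text
t 14.33 p [ 0.5485 -0.0217  0.2383] q [-0.3094 -0.2711  2.1314  0.2178  0.8893  1.0752] op 0.192 F [ 0.3187  0.6487 -1.9717]
rot [ 0.0427  0.262  -0.0806] shift cm [-4.5543 -6.1112 -4.8555] rows 2.2199737287091468
```

servo_tool(
  increments="0 0.04 -0.01 -0.7 -0.7 -0.8 1;0.01 0.1 -0.03 -1.7 -2 -1.8 1;0.02 0.16 -0.05 -2.7 -3.5 -2.8 1;0.03 0.21 -0.07 -3.6 -4.8 -3.8 1;0.04 0.25 -0.08 -4.3 -5.7 -4.6 1;0.04 0.26 -0.08 -4.6 -6.1 -4.9 1;0.04 0.26 -0.08 -4.6 -6.1 -4.9 1",
)

```text
time: 14.92
eef_pos: [0.4834, 0.0333, 0.2653]
tcp_rot: [0.936, 0.082, 0.341, -0.028]
contact_force: [0.8, -0.8, -1.0]
opening: 0.202
```

```bash
python3 -c "
from h import *
Rt=tilt(10,50)
G=np.array([.46,.185,.30]);to(G-Rt.apply([0,0,-.0345]),Rt)
"
```

```text
t 14.92 p [0.4834 0.0333 0.2653] q [-0.3165 -0.6397  2.3906  0.4307  0.8004  0.8718] op 0.202 F [ 0.7627 -0.7649 -1.0445]
rot [0.0038 0.0004 0.0009] shift cm [  2.495  -15.3511   0.944 ] rows 3.736493104718469
```

servo_tool(
  increments="0 0 0 0.2 -1 0.1 1;0 0 0 0.5 -3 0.2 1;0 0 0 0.9 -5.5 0.3 1;0 0 0 1.3 -8 0.5 1;0 0 0 1.7 -10.5 0.6 1;0 0 0 2.1 -12.8 0.8 1;0 0 0 2.4 -14.5 0.9 1;0 0 0 2.5 -15.3 0.9 1;0 0 0 2.5 -15.3 0.9 1",
)

```text
time: 15.67
eef_pos: [0.4832, 0.1897, 0.2746]
tcp_rot: [0.936, 0.083, 0.341, -0.028]
contact_force: [0.3, 0.3, -1.1]
opening: 0.197
```

```bash
python3 -c "
from h import *
s,p,q=st();c=cam('wrist');np.save('wT14.npy',c[1]);P,d=ctrl.read_camera('wrist');cv2.imwrite('pics/w14.png',P[...,::-1]);np.save('w14d.npy',d)
for n in ('scene','side'):
  P,d=ctrl.read_camera(n);cv2.imwrite('pics/%s14.png'%n,P[...,::-1]);np.save(n+'14d.npy',d)
"
```

```text
t 15.67 p [0.4832 0.1897 0.2746] q [ 0.1831 -0.5175  2.3049 -0.0141  0.6564  1.585 ] op 0.197 F [ 0.2964  0.2535 -1.1367]
```

View pics/w14.png

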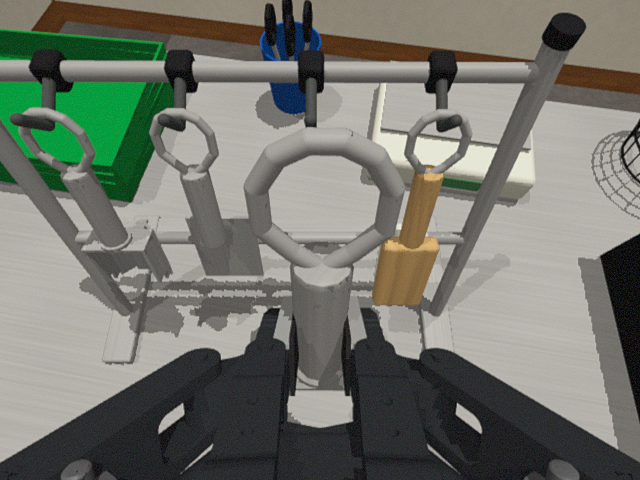

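View pics/scene14.png

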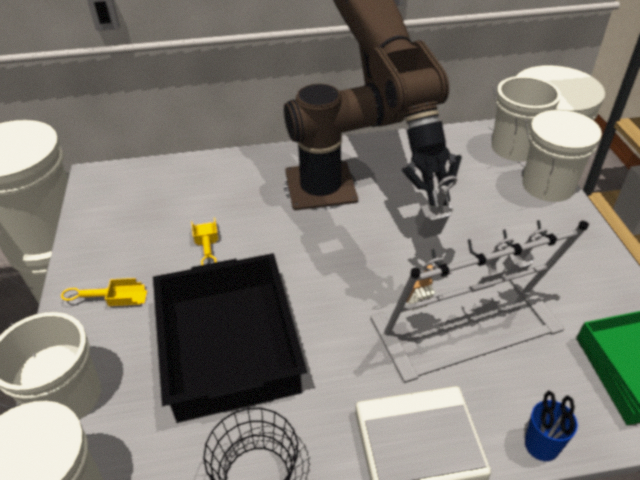

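View pics/side14.png

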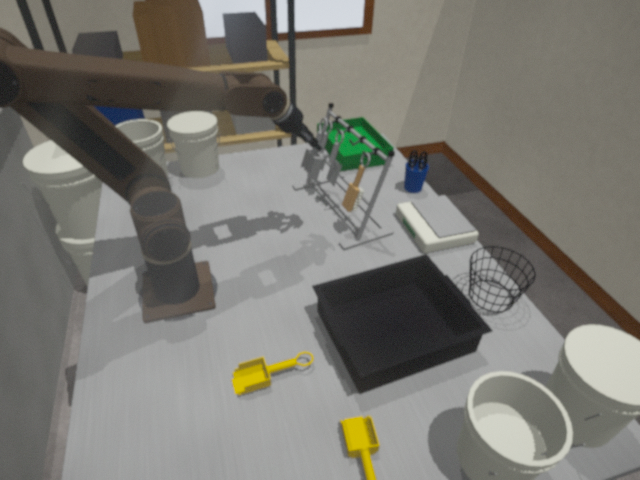

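```bash
cat > rail.py <<'E'
from h import *
K=cam('wrist')[0]
def rail(k,us,vs,v1):
    c=(K,np.load(f'wT{k}.npy'));d=np.load(f'w{k}d.npy');P=cv2.imread(f'pics/w{k}.png').astype(int)
    o=ray('wrist',0,0,c)[0];X=[]
    for u in us:
        col=P[vs:v1,u];
        vv=np.arange(vs,v1);z=d[vs:v1,u];m=(z>0)&(z<z[z>0].min()+.02)
        v=vv[m];zz=np.median(z[m]);vc=v.mean();
        r=ray('wrist',u,vc,c)[1];p=o+r*np.median(z[m][len(v)//3:2*len(v)//3+1]);r/=np.linalg.norm(r);X.append(p+.006*r)
    X=np.array(X);m=X.mean(0);U,S,V=np.linalg.svd(X-m);e=V[0]*np.sign(V[0][1]);print('rms',np.sqrt((S[1:]**2).sum()/len(X)))
    return m,e,c,o,X
if __name__=="__main__":
    us=list(range(80,155,5))+list(range(205,290,5))+list(range(340,415,5))+list(range(465,520,5))
    m,e,c,o,X=rail(14,us,55,90)
    print(m,e,'yaw',np.degrees(np.arctan2(-e[0],e[1])),X[::10])
    # collars
    for u in (48,180.5,311.5,441.5):
        r=ray('wrist',u,72,c)[1]
        t=np.linalg.lstsq(np.c_[e,-r],o-m,rcond=None)[0];print(u,m+e*t[0],t[0])
E
python3 rail.py
```

```text
rms 0.0003922179685311899
[0.6201 0.2311 0.2804] [-0.1755  0.9845  0.0008] yaw 10.106573146508788 [[0.5965 0.3598 0.281 ]
 [0.6024 0.33   0.2803]
 [0.6137 0.2691 0.2801]
 [0.6193 0.2385 0.28  ]
 [0.6295 0.177  0.2806]
 [0.6407 0.1155 0.2802]]
48 [0.5935 0.3801 0.2805] 0.1513118240599996
180.5 [0.6079 0.2992 0.2805] 0.06916318938680166
311.5 [0.6222 0.219  0.2804] -0.01228965341223011
441.5 [0.6364 0.1392 0.2803] -0.09335134807246119
```

```bash
cat > loop.py <<'E'
from h import *
def loop(k,p,q):
    c=(cam('wrist')[0],np.load(f'wT{k}.npy'));d=np.load(f'w{k}d.npy')
    v,u=np.mgrid[100:340:1,220:430:1];z=d[100:340,220:430];o=ray('wrist',0,0,c)[0];Ki=np.linalg.inv(c[0])
    X=(np.stack([u,v,np.ones_like(u)],-1)@Ki.T*z[...,None])@c[1][:3,:3]+o
    t=q.inv().apply((X-p).reshape(-1,3));
    m=(z.ravel()>0)&(z.ravel()<.16)&(abs(t[:,1])<.03)&(t[:,0]>.025)&(t[:,2]<-.02)
    T=t[m];a=T[abs(T[:,1])<.008]
    # ring part: beyond handle
    A=T[T[:,0]>.045];
    f=np.polyfit(A[:,0],A[:,2],1);print('slope',f,np.degrees(np.arctan(f[0])))
    e=np.array([1,0,f[0]])/np.hypot(1,f[0])
    s=T@e;print('outer end along axis',np.percentile(s,99.7),'y ctr',(np.percentile(A[:,1],.5)+np.percentile(A[:,1],99.5))/2,np.percentile(A[:,1],[.5,99.5]))
    sm=np.percentile(s,99.8)-.0225
    n=np.array([f[0],0,-1])/np.hypot(1,f[0])*-1   # away from camera approx
    # surface line z at s; wire centre 3mm deeper
    x=sm*e[0]-0; zz=np.polyval(f,x)
    # solve point on line with along-coordinate sm
    x=(sm-f[1]*e[2])/(e[0]+f[0]*e[2]);P=np.array([x,T[:,1].mean()*0,np.polyval(f,x)])+.0025*n
    print('loop centre tool',P);return P,e
if __name__=="__main__":
    s,p,q=st(False);P,e=loop(14,p,q);X=p+q.apply(P);ax=q.apply(e);print('world',X,'axis',ax,'deg from vert',np.degrees(np.arccos(ax[2])),'heading',np.degrees(np.arctan2(ax[1],ax[0])))
    print('pred',p+q.apply([.054,0,-.068]), 'z tool',q.apply([0,0,1]))
E
python3 loop.py
```

```text
t 15.82 p [0.4831 0.1876 0.2745] q [ 0.1786 -0.5206  2.3072 -0.0127  0.6563  1.5827] op 0.194 F [-0.5462  0.9165 -2.1809]
slope [-0.6071 -0.0381] -31.263133463991096
outer end along axis 0.10527377680431055 y ctr -0.0006800751057973245 [-0.0201  0.0188]
loop centre tool [ 0.0552 -0.     -0.0687]
world [0.4811 0.1877 0.3626] axis [0.3151 0.0594 0.9472] deg from vert 18.69975664912817 heading 10.678556891202494
pred [0.4806 0.1876 0.3613] z tool [ 0.6344  0.1066 -0.7656]
```

```bash
cat > go.py <<'E'
from h import *
import sys
LT=np.array([.055,0,-.0685]);F=np.array([-.9845,-.1755,0]);Z=np.array([0,0,1.])
C=np.array([.5885,.2135,.2704])
def sh(*targets):
    s,p,q=st();L=p+q.apply(LT);print('loop',L,'rel crook F,z,lat',(L-C)@F,(L-C)[2],(L-C)@np.cross(Z,-F))
    for t in targets: print(q.inv().apply(t-L)*100)
E
python3 -c "
from go import *
tip=C+.013*F+.019*Z;td=np.array(.565*F+.825*Z)
sh(tip+.03*td+.03*Z+.02*F, tip+.03*td)
"
```

```text
t 15.82 p [0.4831 0.1876 0.2745] q [ 0.1786 -0.5206  2.3072 -0.0127  0.6563  1.5827] op 0.194 F [-0.5462  0.9165 -2.1809]
loop [0.4811 0.1877 0.3624] rel crook F,z,lat 0.11028508221666412 0.09195685322762848 -0.0065821520432406905
[ 3.4477 -0.6923  5.2708]
[ 3.0491 -0.7151  8.8542]
```

servo_tool(
  increments="0 0 0 0.5 -0.1 0.7 1;0 0 0 1.2 -0.3 1.8 1;0 0 0 2 -0.4 3 1;0 0 0 2.6 -0.5 4 1;0 0 0 3.2 -0.7 5 1;0 0 0 3.4 -0.7 5.3 1;0 0 0 3.4 -0.7 5.3 1;0 0 0 3.4 -0.7 5.3 1",
)

```text
time: 16.48
eef_pos: [0.5408, 0.2042, 0.2563]
tcp_rot: [0.936, 0.081, 0.342, -0.027]
contact_force: [0.2, 0.8, -2.2]
opening: 0.198
```

```bash
python3 -c "
from go import *
s,p,q=st(False);c=cam('wrist');np.save('wT15.npy',c[1]);P,d=ctrl.read_camera('wrist');cv2.imwrite('pics/w15.png',P[...,::-1]);np.save('w15d.npy',d)
from loop import loop
L,e=loop(15,p,q)
tip=C+.013*F+.019*Z
for X in (C,tip,C-.034*F+.01*Z): print(proj('wrist',X,c))
sh(tip+.03*(.565*F+.825*Z),tip)
"
```

```text
t 16.48 p [0.5408 0.2042 0.2563] q [ 0.1944 -0.3278  2.2122 -0.0346  0.5577  1.6148] op 0.198 F [ 0.1531  0.7771 -2.1895]
slope [-0.6075 -0.0386] -31.279573465216316
outer end along axis 0.10506287925074229 y ctr 0.0013771738206628057 [-0.0181  0.0208]
loop centre tool [ 0.0548  0.     -0.069 ]
[316.8882 192.4576]
[316.8581 194.1689]
[316.7105 125.2995]
t 16.53 p [0.5407 0.2044 0.2567] q [ 0.1947 -0.3286  2.2123 -0.0345  0.5576  1.6149] op 0.198 F [-0.5048  0.2089 -0.4723]
loop [0.5385 0.2044 0.3445] rel crook F,z,lat 0.05081929396759146 0.07409706038827857 -0.00013659788866871502
[-0.3616 -0.0371  3.665 ]
[-0.6618 -0.0562  6.6497]
```

View pics/w15.png

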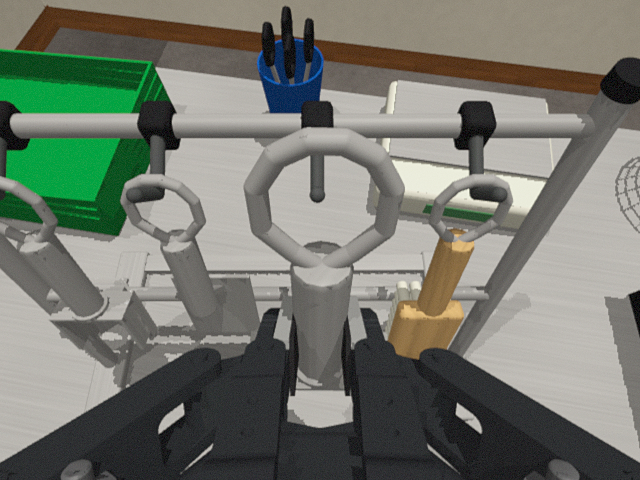

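servo_tool(
  increments="0 0 0 -0.1 -0.1 0.7 1;0 0 0 -0.2 -0.1 1.6 1;0 0 0 -0.3 -0.1 2.6 1;0 0 0 -0.4 -0.1 3.5 1;0 0 0 -0.5 -0.1 4.4 1;0 0 0 -0.55 -0.1 5.2 1;0 0 0 -0.6 -0.1 6 1;0 0 0 -0.65 -0.1 6.4 1;0 0 0 -0.65 -0.1 6.6 1;0 0 0 -0.65 -0.1 6.6 1",
)

```text
time: 17.37
eef_pos: [0.5778, 0.2122, 0.2014]
tcp_rot: [0.936, 0.082, 0.342, -0.027]
contact_force: [-0.1, 0.0, -2.8]
opening: 0.201
```

```bash
python3 -c "
from go import *
s,p,q=st(False);c=cam('wrist');np.save('wT16.npy',c[1]);P,d=ctrl.read_camera('wrist');cv2.imwrite('pics/w16.png',P[...,::-1]);np.save('w16d.npy',d)
from loop import loop
L,e=loop(16,p,q)
sh(C+.005*F+.002*Z,C+.004*F-.011*Z)
for n in ('side',):
  P,d=ctrl.read_camera(n);cv2.imwrite('pics/%s16.png'%n,cv2.resize(P[90:260,230:420,::-1],None,fx=4,fy=3.5))
"
```

```text
t 17.37 p [0.5778 0.2122 0.2014] q [ 0.1955 -0.1642  2.1874 -0.0447  0.4188  1.6263] op 0.201 F [-0.1462  0.0115 -2.7913]
slope [ 0.9514 -0.1269] 43.57284145920493
outer end along axis 0.035870643166858625 y ctr -5.796167101753541e-05 [-0.0288  0.0287]
loop centre tool [ 0.0715  0.     -0.0555]
t 17.42 p [0.5778 0.2123 0.202 ] q [ 0.1955 -0.1651  2.1872 -0.0446  0.419   1.6262] op 0.197 F [-0.3949 -0.6339 -1.224 ]
loop [0.5756 0.2123 0.2898] rel crook F,z,lat 0.012878412551070447 0.019428226950723382 0.0010681712809075003
[-0.522   0.0961  1.8406]
[-1.2841  0.09    2.8985]
```

View pics/w16.png

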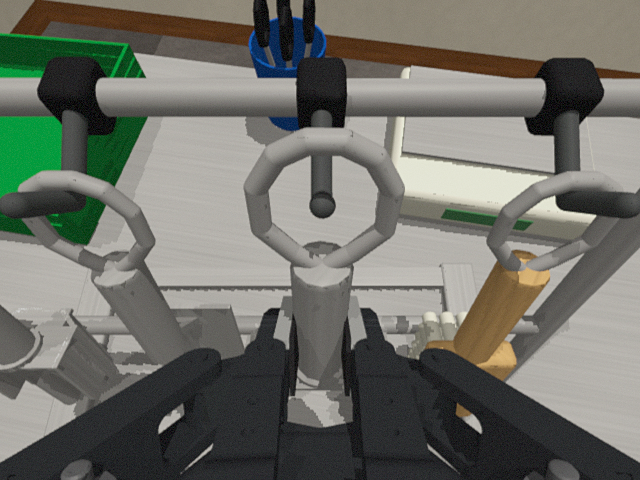

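View pics/side16.png

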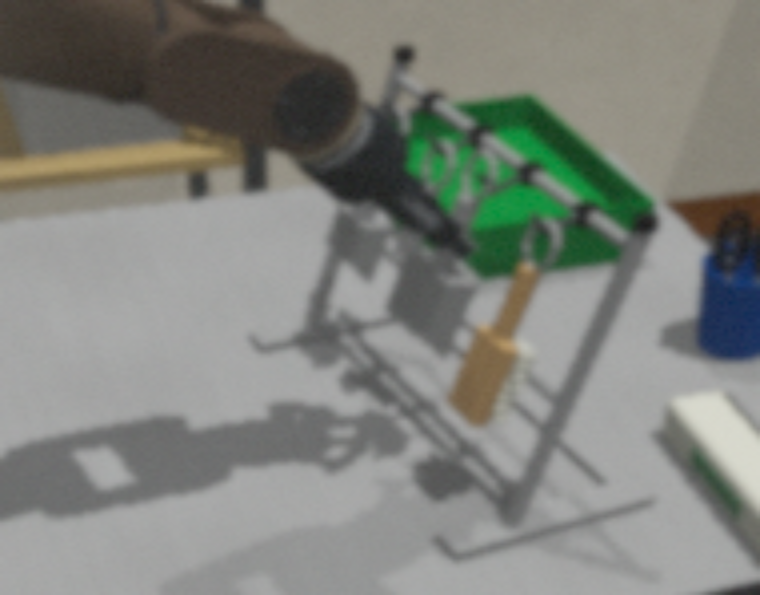

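servo_tool(
  increments="0 0 0 -0.1 0 0.4 1;0 0 0 -0.25 0 0.9 1;0 0 0 -0.4 0 1.4 1;0 0 0 -0.5 0 1.8 1;0 0 0 -0.5 0 1.8 1;0 0 0 -0.5 0 1.8 1",
)

```text
time: 17.97
eef_pos: [0.5852, 0.2135, 0.1843]
tcp_rot: [0.936, 0.082, 0.342, -0.027]
contact_force: [0.3, 0.1, -1.8]
opening: 0.197
```

```bash
python3 -c "
from go import *
c=cam('wrist');P,d=ctrl.read_camera('wrist');cv2.imwrite('pics/w17.png',P[...,::-1])
sh(C+.004*F-.009*Z,C+.004*F-.012*Z)
"
```

```text
t 18.02 p [0.5854 0.2135 0.1848] q [ 0.1949 -0.1225  2.1843 -0.048   0.3797  1.6296] op 0.199 F [-1.0599  0.801  -1.5752]
loop [0.5832 0.2135 0.2726] rel crook F,z,lat 0.005216676513013127 0.0022233491436688957 0.000955727698755273
[-0.6306  0.0901  0.9369]
[-0.824   0.0888  1.1662]
```

View pics/w17.png

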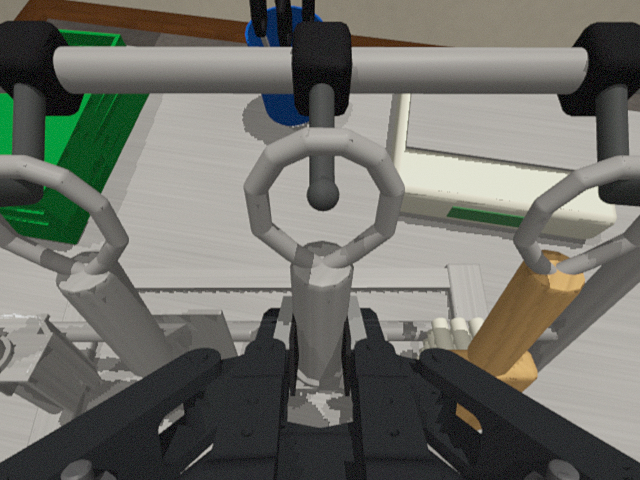

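servo_tool(
  increments="0 0 0 -0.15 0 0.25 1;0 0 0 -0.3 0 0.5 1;0 0 0 -0.45 0 0.7 1;0 0 0 -0.6 0 0.9 1;0 0 0 -0.6 0 0.9 1",
)

```text
time: 18.43
eef_pos: [0.5864, 0.2136, 0.1736]
tcp_rot: [0.936, 0.082, 0.342, -0.027]
contact_force: [-0.4, 0.7, -1.8]
opening: 0.198
```

servo_tool(
  increments="0 0 0 -0.06 0 0.1 1;0 0 0 -0.1 0 0.15 1;0 0 0 -0.1 0 0.15 1",
)

```text
time: 18.68
eef_pos: [0.587, 0.2138, 0.1728]
tcp_rot: [0.936, 0.082, 0.343, -0.028]
contact_force: [0.7, -0.6, -1.1]
opening: 0.197
```

```bash
python3 -c "
from go import *
sh(C+.004*F-.012*Z)
"
```

```text
t 18.68 p [0.587  0.2138 0.1728] q [ 0.1948 -0.1012  2.19   -0.0513  0.3517  1.633 ] op 0.197 F [ 0.6957 -0.5595 -1.1147]
loop [0.5847 0.2138 0.2606] rel crook F,z,lat 0.0036604038098989747 -0.009820662586562001 0.0009146949891630608
[-0.1666  0.0906  0.145 ]
```

servo_tool(
  increments="0 0 0 -0.06 0 0.08 1;0 0 0 -0.13 0 0.15 1;0 0 0 -0.13 0 0.15 1;0 0 0 -0.13 0 0.15 1",
)

```text
time: 19.02
eef_pos: [0.5875, 0.2138, 0.1716]
tcp_rot: [0.935, 0.082, 0.343, -0.028]
contact_force: [1.5, 0.2, 0.2]
opening: 0.194
```

servo_tool(
  increments="0 0 0 -0.06 0 0.08 1;0 0 0 -0.13 0 0.15 1;0 0 0 -0.13 0 0.15 1;0 0 0 -0.13 0 0.15 1",
)

```text
time: 19.35
eef_pos: [0.5877, 0.2139, 0.1714]
tcp_rot: [0.935, 0.082, 0.344, -0.028]
contact_force: [-7.2, -2.8, 9.7]
opening: 0.199
```

servo_tool(
  increments="0 0 0 0.05 0 -0.07 1;0 0 0 0.1 0 -0.12 1;0 0 0 0.1 0 -0.12 1",
)

```text
time: 19.6
eef_pos: [0.5875, 0.2139, 0.1714]
tcp_rot: [0.935, 0.082, 0.344, -0.028]
contact_force: [0.8, -0.2, 3.6]
opening: 0.195
```

```bash
python3 -c "
from go import *
c=cam('wrist');P,d=ctrl.read_camera('wrist');cv2.imwrite('pics/w18.png',P[...,::-1])
sh()
P,d=ctrl.read_camera('side');cv2.imwrite('pics/s18.png',cv2.resize(P[90:260,230:420,::-1],None,fx=4,fy=3.5))
"
```

```text
t 19.65 p [0.5876 0.2139 0.1714] q [ 0.1947 -0.0981  2.1909 -0.052   0.3456  1.6336] op 0.2 F [-0.0518  0.17    3.4594]
loop [0.5851 0.2138 0.2592] rel crook F,z,lat 0.003248366131440541 -0.011229300974253065 0.0009260194500820393
```

View pics/w18.png

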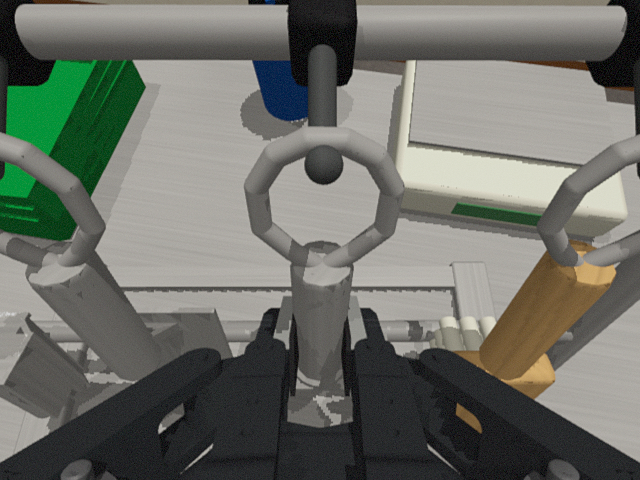

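View pics/s18.png

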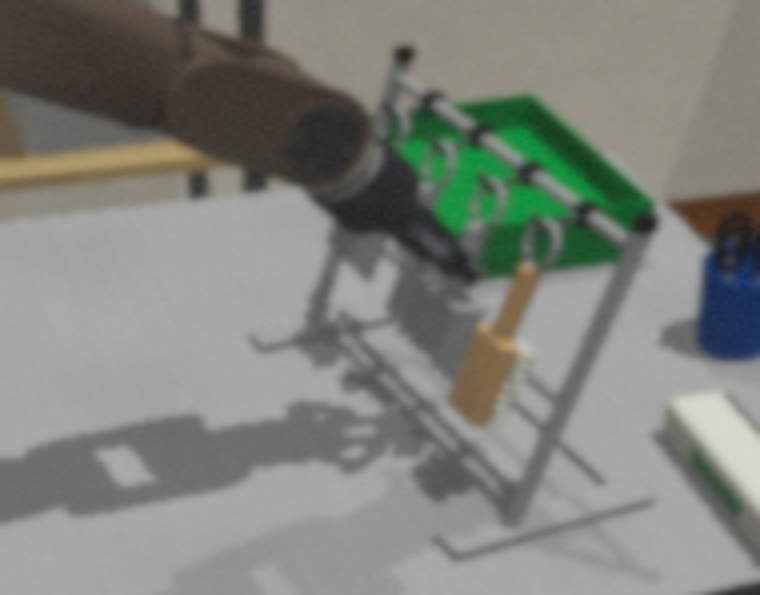

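servo_tool(
  increments="0 0 0 0 0 0 1.9;0 0 0 0 0 0 2.1;0 0 0 0 0 0 2.4;0 0 0 0 0 0 2.8;0 0 0 0 0 0 3.4;0 0 0 0 0 0 4;0 0 0 0 0 0 4",
  grip_force=20,
)

```text
time: 20.28
eef_pos: [0.5864, 0.2136, 0.1696]
tcp_rot: [0.936, 0.082, 0.342, -0.027]
contact_force: [0.2, 0.0, 0.2]
opening: 0.471
```

```bash
python3 -c "
from go import *
c=cam('wrist');P,d=ctrl.read_camera('wrist');cv2.imwrite('pics/w19.png',P[...,::-1])
sh()
"
```

```text
t 20.33 p [0.5865 0.2136 0.1698] q [ 0.1947 -0.0976  2.1924 -0.0519  0.3471  1.6337] op 0.468 F [-0.3881 -0.5861 -0.5461]
loop [0.5844 0.2137 0.2576] rel crook F,z,lat 0.004041489314368989 -0.01281505879634326 0.000879001180828956
```

View pics/w19.png

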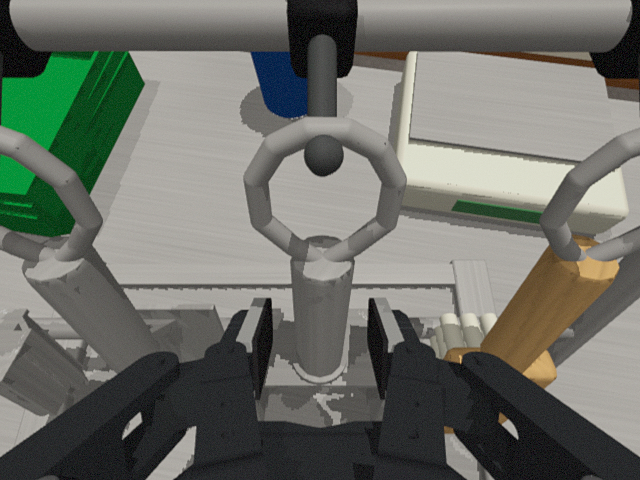

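Released and hanging; fingers are clear on both sides. Retreating along the tool axis.

servo_tool(
  increments="0 0 0 0 0 -0.5 4;0 0 0 0 0 -1.3 4;0 0 0 0 0 -2.5 4;0 0 0 0 0 -4 4;0 0 0 0 0 -5.5 4;0 0 0 0 0 -7.5 4;0 0 0 0 0 -9.5 4;0 0 0 0 0 -11.5 4;0 0 0 0 0 -13.5 4;0 0 0 0 0 -14 4",
)

```text
time: 21.17
eef_pos: [0.4974, 0.1989, 0.2815]
tcp_rot: [0.934, 0.082, 0.345, -0.028]
contact_force: [0.1, 0.2, 0.4]
opening: 0.466
```

```bash
python3 -c "
from go import *
st()
P,d=ctrl.read_camera('wrist');cv2.imwrite('pics/w20.png',P[...,::-1])
P,d=ctrl.read_camera('side');cv2.imwrite('pics/s20.png',cv2.resize(P[90:260,230:420,::-1],None,fx=4,fy=3.5))
"
```

```text
t 21.17 p [0.4974 0.1989 0.2815] q [ 0.2023 -0.4747  2.2689 -0.0371  0.6401  1.62  ] op 0.466 F [0.0713 0.249  0.3746]
```

View pics/w20.png

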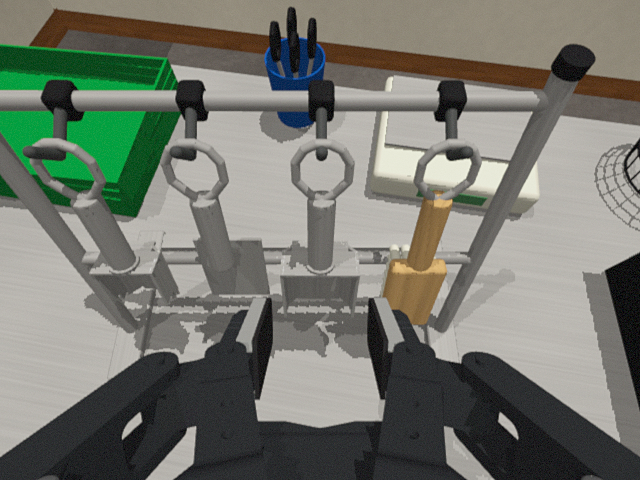

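View pics/s20.png

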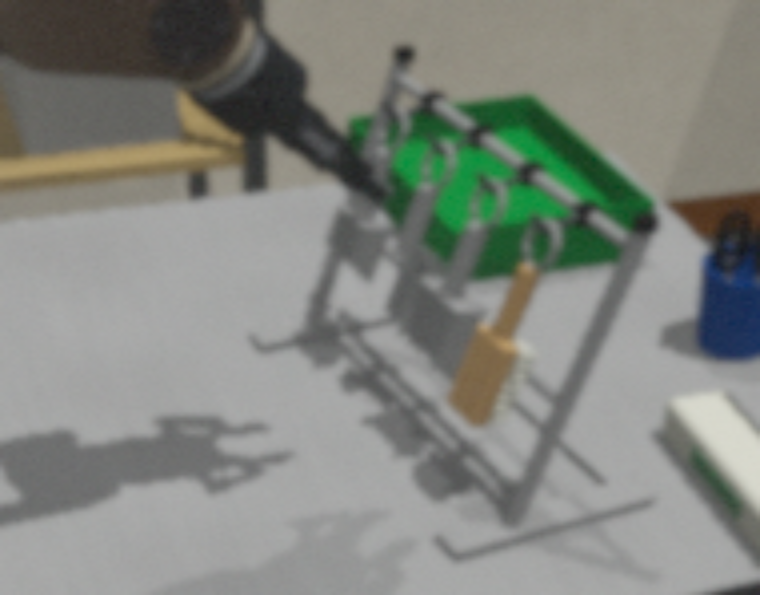

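The scoop hangs on the third collar (322,100 in the wrist view), upright, with the neighbours undisturbed. The hand is clear. I'll let it settle briefly, then hand in.

servo_tool(
  increments="0 0 0 0 0 0 4;0 0 0 0 0 0 4;0 0 0 0 0 0 4;0 0 0 0 0 0 4;0 0 0 0 0 0 4;0 0 0 0 0 0 4",
)

```text
time: 21.77
eef_pos: [0.4977, 0.1986, 0.2765]
tcp_rot: [0.936, 0.082, 0.342, -0.027]
contact_force: [-0.0, -0.2, -0.2]
opening: 0.469
```

```bash
python3 -c "
from go import *
c=cam('wrist');P,d=ctrl.read_camera('wrist')
X=dep('wrist',321,240,d[240,321],c);Y=dep('wrist',321,210,d[210,321],c);a=Y-X;print('handle tilt',np.degrees(np.arccos(a[2]/np.linalg.norm(a))),X)
print('loop centre px->',proj('wrist',C+.004*F-.011*Z,c))
st(); print(ctrl.sign_off())
"
```

```text
handle tilt 19.10479736834828 [0.5587 0.2074 0.2071]
loop centre px-> [320.2585 165.5442]
t 21.82 p [0.4977 0.1986 0.2766] q [ 0.2017 -0.4667  2.2704 -0.0372  0.6383  1.6201] op 0.471 F [-0.8857  1.1696  0.4761]
the job is handed in; nothing more can be done
None
```

I lifted the steel scoop out of the tub and laid it on the clear bench between tub and rack. There I let go and regripped the handle with the tool tilted about 32°. I then hung it by its loop on the empty hook, released it and backed the arm away. The job was handed in at about 21.8 s.

**Last checks:**
- **Hanging:** the final wrist and side pictures show the loop on the empty hook, with the scoop leaning on the lower rail. The handle is about 19° from vertical (18° expected). The loop's middle was last measured at release, about 13 mm from the crook.
- **Neighbours:** the three hanging tools look unmoved in the pictures. I did not measure their positions.
- **Arm:** the hand is well clear of the rack, with only noise-level force on it (about 1 N).

**Disagreed with the description:** the fingertips sit about 39 mm further back from the TCP than stated. My first grasp therefore closed on air above the handle. I measured the offset from the wrist depth image, corrected for it, and the later grasps held.

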